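# Load, seal and crank the parts washer

## Task

Wash the orange-sealed bearing: set it down gently, flat, in the tub of the blue parts washer, push the red lid fully shut and turn the T-handle clockwise a quarter turn to its stop, so that the lid is drawn tight. Only then crank the handwheel clockwise through one full turn and on from there to where its knob next meets the red mark, and let go. Do not knock over or shift the other things on the bench.

Things in the scene. Friction and masses are not known exactly. Their poses are not given: they have to be found in the camera images.
- bearing_center (a point): centre (half-way up) of the bearing to wash: a flat steel puck with an orange seal ring on its face, 52 mm across, 16 mm high, 0.14 kg nominal, lying flat on the bench (centre 8 mm up), z axis up. Grip it across its outside
- tub_floor (a point): centre of the tub's floor in the parts washer (blue, fixed). Axes are the washer's: x away from its front, y to its left, z up. The floor is 65 mm above the bench, the tub opening is 170 x 170 mm, its rim 60 mm above the floor (rubber gasket 6 mm more). The tub is 200 x 200 mm outside. To its right (-y) stands the crank stand
- lid (a joint): red square lid of the tub, hinge angle: 0 = shut, 1.57 = standing upright; it starts 1.4 to 1.75 open. Hinged along the tub's left (+y) side, so its free edge comes over towards -y. The hinge is stiff (about 0.55 N m): the lid stays at any angle and must be pushed all the way down, some 4 to 7 N near the free edge
- lid_hinge (a point): middle of the lid's hinge line, which runs along the washer's x. In tub_floor's frame it is at (0, 100, 70) mm. This point turns with the lid: its -y axis points from the hinge to the free edge, its z axis out of the lid's outer face. The lid is 200 mm long from hinge to free edge, 200 mm wide, 8 mm thick, its outer face 8 mm from the hinge line; the T-handle stands on that face 145 mm from the hinge, in the middle of the width, and tops out 44 mm above the hinge plane
- lid_edge (a point): middle of the lid's free edge, on the outer face
- latch (a joint): T-handle angle: 0 = its bar points from hinge to free edge (loose), 1.57 = its end stop, bar parallel to the hinge (tight), turning clockwise seen from outside/above; starts 0 to 0.2. Turning it draws the lid panel down 4 mm on the gasket (the handle sinks with it). Takes about 0.2 N m, stays where it is left
- latch_grip (a point): centre of the T-handle's black bar, 76 mm long, 14 mm wide, 18 mm high, with its underside 18 mm above the lid's face. The point's y axis runs along the bar, z out of the lid, and it turns with the handle
- wheel (a joint): handwheel angle, grows clockwise seen facing the wheel, counts on through whole turns. 0 = knob at the red mark, at the lowest point, nearest the robot; starts between -2.4 and -0.3, that is short of the mark. Friction about 0.2 N m (4 N at the knob); it stays where it is left
- wheel_hub (a point): centre of the handwheel on its outer face. Steel disc 124 mm across on a panel that slopes 30 degrees down towards the robot; the point's z axis is the axle, outwards, 30 degrees from vertical; its -x axis points to the knob. A grey head overhangs behind the wheel, its front 47 mm beyond this point (horizontally) and from 245 to 295 mm above the bench, so the hand must lean back along the axle
- knob_grip (a point): centre of the red round crank knob to grip: 24 mm across, 42 mm long along the axle, standing on the wheel 48 mm off the axle, this point 28 mm out from the wheel's face. It spins freely on its own pin, so a grip of fixed orientation can carry it round. The point's z axis is the axle, outwards
- index_mark (a point): small red mark on the panel, just below the wheel, where the knob is to be parked
- big_bearing: a larger bearing, 70 mm across, 18 mm high, dark steel face, among the loose parts; leave it. Origin: centre of its underside
- pulley: a plain aluminium belt pulley, 60 mm across, 30 mm high, among the loose parts; leave it. Origin: centre of its underside
- wrench: a steel wrench, 200 mm long, lying left of the washer; leave it. Origin: centre of its underside
- socket: an upright steel socket, 30 mm across, 45 mm high; leave it. Origin: centre of its underside
- oil: a grey oil bottle with a red cap, 90 mm across, 210 mm high; leave it. Origin: centre of its underside
- spray: a yellow spray can, 64 mm across, 190 mm high; leave it. Origin: centre of its underside
- grease: a blue grease jar with a black lid, 90 mm across, 80 mm high; leave it. Origin: centre of its underside
Not all that is in view belongs to the job. What is shaped like the part that bears bearing_center but yellow is not meant.

How it is judged:
On the way, in this order (a step that is already met when the one before it is completed fails the run):
1. the bearing lies flat on the tub floor, let go (x of bearing_center in the frame of tub_floor between -0.085 and 0.085 m and y of bearing_center in the frame of tub_floor between -0.085 and 0.085 m and z of bearing_center in the frame of tub_floor below 0.013 m and angle between bearing_center's own z axis and vertical below 0.2 rad and contact force between the fingers and bearing below 0.1 N), for 0.2 s.
2. the lid is fully shut over it (x of bearing_center in the frame of tub_floor between -0.085 and 0.085 m and y of bearing_center in the frame of tub_floor between -0.085 and 0.085 m and z of bearing_center in the frame of tub_floor below 0.013 m and angle between bearing_center's own z axis and vertical below 0.2 rad and value of joint lid below 0.035 rad), for 0.2 s.
3. the T-handle is turned tight with the lid shut (all of step 2 and value of joint latch above 1.35 rad), for 0.2 s.
4. the handwheel has made its full turn to the mark, with the lid shut and tight (value of joint lid below 0.035 rad and value of joint latch above 1.35 rad and value of joint wheel between 6.0332 and 6.5332 rad), for 0.2 s.
At the end, for the whole second after the job is handed in: The bearing lies flat on the tub floor, the lid is shut (within 0.035 rad), the T-handle is turned past 1.35 rad, and the handwheel is at rest at 2 pi (within 0.25 rad) by its joint reading, which means a full turn and the rest of the way to the mark (all of step 4 and x of bearing_center in the frame of tub_floor between -0.085 and 0.085 m and y of bearing_center in the frame of tub_floor between -0.085 and 0.085 m and z of bearing_center in the frame of tub_floor below 0.013 m and angle between bearing_center's own z axis and vertical below 0.2 rad and velocity of joint wheel between -0.05 and 0.05 rad/s); the robot touches nothing.
It fails at once if the bearing is dropped or thrown into the tub (faster than 0.65 m/s there) (x of bearing_center in the frame of tub_floor between -0.085 and 0.085 m and y of bearing_center in the frame of tub_floor between -0.085 and 0.085 m and z of bearing_center in the frame of tub_floor below 0.05 m and linear speed of bearing above 0.65 m/s).
It fails at once if a bystander is shifted by more than 30 mm or tipped over (distance of any of big_bearing, pulley, wrench, socket, oil, spray, grease from where it was at the start of the episode above 0.03 m or angle between any of big_bearing, pulley, wrench, socket, oil, spray, grease's own z axis and vertical above 0.5 rad).
It fails at once if the handwheel is cranked while the lid is not shut and tight (wheel joint beyond 0.3 rad) (value of joint wheel above 0.3 rad and not (value of joint lid below 0.035 rad and value of joint latch above 1.35 rad)).
It also fails if it takes over 72 s, if anything falls off the work surface, if the arm or the gripper's body presses on something with over 40 N, if the wrist force passes 120 N, or if a joint passes its speed limit or range.

## Robot

A 6-joint arm with a two-finger parallel gripper is mounted at the origin on the work surface. World frame = base frame: x ahead of the robot, y to its left, z up, the work surface at z = 0. Lengths are in m, angles in rad, forces in N, time in s.
With the tool pointing down it reaches from about 0.35 to 0.975 m from the base axis. Payload 4.9 kg.
Tool frame: the origin (TCP) lies on the centre line of the jaws, within the pads' length; the fingertips stand 11 mm ahead of it and the grasp point (between the pads) lies 8 mm behind it; z points along the fingers, y is the direction in which the jaws open and shut (so a half turn about z gives the same grasp; the last joint's range is limited). The gripper opens to 85 mm and grips with 20 to 120 N. Pads are 22 mm wide; open, the fingers measure 114 mm over their backs; the gripper's body (76 mm by 85 mm) begins 54 mm behind the grasp point. The pads swing forward as they close: fully open they stand 13 mm farther back than shut.
Start: joints at [-1.299, 0.053, 1.613, -0, 1.476, -0.119], TCP at [0.238, -0.578, 0.242] pointing down, gripper open.
Joint ranges: [-3.01, 3.01], [-1.01, 2.22], [0.06, 2.58], [-1.02, 4.17], [0.09, 2.62], [-3.14, 3.14]. Speed limits (rad/s): [2.57, 2.57, 3.14, 3.14, 3.14, 3.14].

## Interface

Orientations are given as a rotation vector (axis times angle).
In Python, from station import ctrl gives the robot as it stands.
- The arm moves only by the shell command python3 -m crank 'ROWS' [OPENING] [FORCE]. ROWS is JSON, a list of rows, each an object of numbers: "x", "y", "z": the shift along the tool's x, y, z as a fraction of full scale; "roll": the turn about the tool's z as a fraction of full scale. In form: [{"x": .., "y": .., "z": .., "roll": ..}, ...]. A call has 1 to 10 rows; each row shifts and turns the commanded pose from where the row before left it, along the tool's axes as they then stand; what a row does not reach is not made up. Full scale, the value 1, is 0.06 m for a shift and 0.12 rad for a turn. A row lasts 1/8 s, in which the tool goes at most 62.5 mm and 10.7 degrees, less where a joint would pass 70% of its speed; a pose out of reach is approached as far as the arm can. A call with a number of a shift or a turn outside -1 to 1 is refused whole. A call with a gripper value outside its range is refused whole. OPENING is the closure, from 0 (fully open) to 1 (shut), set as the call begins (- or left out, the last holds). The fingers move at their own pace and stop on an object; FORCE is the grip in N (left out, the last holds). Time passes only in rows, so rows that do not move let the fingers close. It gives the time, the measured TCP pose, the force and the opening at its end, in the units of the state.
- ctrl.get_obs(): the state, without advancing time (a new reading comes with each control period).
- ctrl.get_image(name): name is "side" or "top" or "wrist"; returns a dict with "img" (480x640x3 uint8, red, green, blue), "K" (3x3 intrinsics, pixels), "k1" (the pictures are not rectified: a ray, as slopes to the right and down, at radius r is drawn at 1 + k1 r^2 times it, then the intrinsics apply), "rvec" (rotation vector, rad) and "tvec" (3), from world to camera coordinates, as OpenCV has them. Camera axes: x right, y down, z forward; pixel columns grow to the right and rows downward; lengths in m; the calibration is good to about 2 mm. A picture is of the moment at which its call begins. There is no depth.
- ctrl.finish_job(): hands the job in, once; it reports no verdict.
The state is a dict: "t": time; "q": joint angles; "dq": joint speeds; "effort": joint torques, N m; "tool_pos": TCP position; "tool_rot": TCP orientation; "contact_force": force on the tool from outside, world axes, zero at the start; "wrist_torque": the same for the moment, N m; "opening": finger opening in m.
Only numpy, scipy, OpenCV 4.12 (cv2) and the standard library are available. Lean on these libraries where they do the work, as an engineer would, in place of code of your own. Each camera call takes 0.05 s, during which the arm holds its last target.

## Working session

There is one attempt and no reset: what is moved stays moved. The work goes in short steps, Python scripts to look and compute and a shell command to move; the robot and the scene stay as the last step left them, time stands still between calls to the robot, and variables do not carry over. Pictures are saved under pics/ and viewed, and the job is handed in when it is done.

```bash
ls; mkdir -p pics
python3 - <<'E'
from station import ctrl
import cv2
print(ctrl.get_obs())
for n in ["side","top","wrist"]:
    d=ctrl.get_image(n); cv2.imwrite(f"pics/{n}0.png",d["img"][:,:,::-1]); print(n,d["K"],d["k1"],d["rvec"],d["tvec"])
E
```

```text
pics
{'t': 0.0, 'q': array([-1.29897903e+00,  5.33803781e-02,  1.61428338e+00,  3.57494740e-05,
        1.47599846e+00, -1.18973952e-01]), 'dq': array([5.91363239e-04, 4.80453666e-04, 7.44664003e-05, 1.15458532e-03,
       1.35586679e-04, 2.24664165e-04]), 'effort': array([-2.39388928e-04, -3.93680263e+01, -3.70174277e+01, -7.42509337e-05,
        7.01314275e-03, -6.42783363e-06]), 'tool_pos': array([ 0.23793867, -0.5772932 ,  0.24105476]), 'tool_rot': array([-3.07978520e+00, -6.09548369e-01,  1.92333048e-04]), 'contact_force': array([-0.94644615,  0.83414769,  0.79718829]), 'wrist_torque': array([-0.03475301,  0.02348617, -0.04554614]), 'opening': 0.08601942060610175}
side [[519.09065357   0.         315.57786437]
 [  0.         519.09065357 242.41456956]
 [  0.           0.           1.        ]] -0.04597694262345936 [ 2.12609616 -0.5244859   0.29114741] [-0.46740439  0.2837163   1.1647702 ]
top [[589.60088565   0.         318.37171741]
 [  0.         589.60088565 241.57954276]
 [  0.           0.           1.        ]] -0.12135388664792653 [ 2.17497184 -2.16432724  0.12873759] [0.03089844 0.59258289 1.52714979]
wrist [[360.36923621   0.         321.03368235]
 [  0.         360.36923621 242.66164873]
 [  0.           0.           1.        ]] -0.04020505865834183 [-2.42594775  1.62205393  0.21488359] [-0.62407223 -0.03405578  0.37812146]
```

View pics/top0.png

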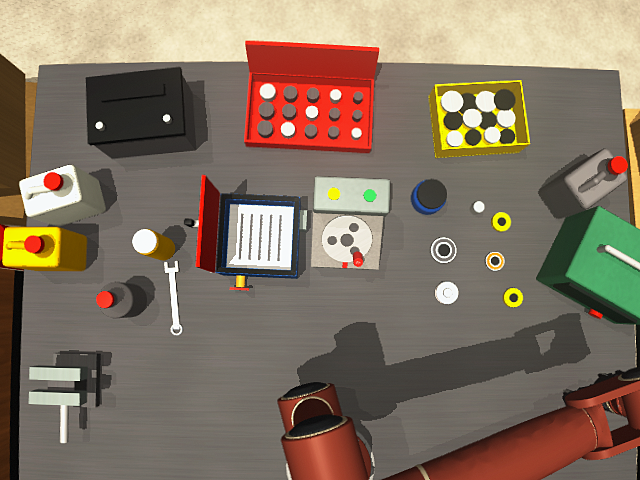

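View pics/side0.png

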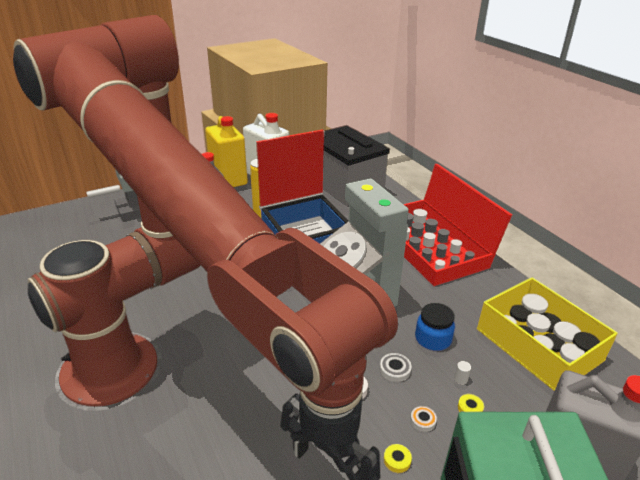

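View pics/wrist0.png

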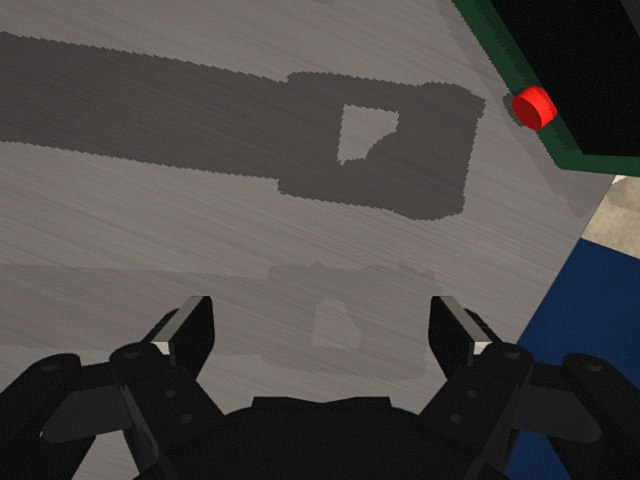

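Orange-seal candidates (top view): the ring at (495,261) is the steel puck with orange. (502,221) and (513,297) are yellow, so they are excluded. (443,250) is the big bearing and (447,292) the pulley. I'll confirm this with a crop and measure.

```bash
cat > h.py <<'E'
import numpy as np, cv2
from scipy.spatial.transform import Rotation as R
from station import ctrl
def get(n,save=None):
    d=ctrl.get_image(n)
    if save: cv2.imwrite(f"pics/{save}.png",d["img"][:,:,::-1])
    return d
def ray(d,u,v):
    K=d["K"];k=d["k1"]
    p=np.array([(u-K[0,2])/K[0,0],(v-K[1,2])/K[1,1]]);q=p.copy()
    for _ in range(20): q=p/(1+k*(q@q))
    Rm=cv2.Rodrigues(np.array(d["rvec"],float))[0];t=np.array(d["tvec"],float).ravel()
    return -Rm.T@t, Rm.T@np.array([q[0],q[1],1.])
def onz(d,u,v,z):
    c,r=ray(d,u,v); return c+r*(z-c[2])/r[2]
def proj(d,P):
    Rm=cv2.Rodrigues(np.array(d["rvec"],float))[0];t=np.array(d["tvec"],float).ravel()
    c=Rm@np.asarray(P,float)+t; s=c[:2]/c[2]; s=s*(1+d["k1"]*(s@s)); K=d["K"]
    return np.array([K[0,0]*s[0]+K[0,2],K[1,1]*s[1]+K[1,2]])
def two(d1,a,d2,b):
    c1,r1=ray(d1,*a);c2,r2=ray(d2,*b)
    A=np.stack([r1,-r2],1);s=np.linalg.lstsq(A,c2-c1,rcond=None)[0]
    p,q=c1+r1*s[0],c2+r2*s[1]; return (p+q)/2,np.linalg.norm(p-q)
def crop(d,u,v,w,h,f,name):
    im=d["img"][max(0,v-h):v+h,max(0,u-w):u+w,::-1]
    cv2.imwrite(f"pics/{name}.png",cv2.resize(im,None,fx=f,fy=f,interpolation=cv2.INTER_CUBIC))
def st():
    o=ctrl.get_obs();Rm=R.from_rotvec(o["tool_rot"]).as_matrix()
    print("t",round(o["t"],2),"pos",o["tool_pos"].round(4),"x",Rm[:,0].round(3),"y",Rm[:,1].round(3),"z",Rm[:,2].round(3),"F",o["contact_force"].round(1),"op",round(o["opening"],4),"q",o["q"].round(2));return o,Rm
E
python3 - <<'E'
from h import *
d=get("top"); crop(d,475,255,60,60,6,"c_parts"); crop(d,290,230,110,75,3.5,"c_wash")
hsv=cv2.cvtColor(d["img"],cv2.COLOR_RGB2HSV)
m=cv2.inRange(hsv,(5,90,80),(20,255,255)); m[:, :470]=0; m[:, 530:]=0; m[:200]=0;m[320:]=0
n,l,s,c=cv2.connectedComponentsWithStats(m)
for i in range(1,n):
    if s[i,4]>8: print(s[i],c[i],onz(d,*c[i],0.016))
s_=get("side"); crop(s_,320,230,100,75,4,"c_washs")
st()
E
```

```text
[487 253  17  17  85] [494.2        260.54117647] [ 0.54526408 -0.44148141  0.016     ]
[502 294   5  12  16] [503.1875 299.    ] [ 0.44163095 -0.46383481  0.016     ]
t 0.25 pos [ 0.238  -0.5776  0.2417] x [0.925 0.381 0.   ] y [ 0.381 -0.925 -0.001] z [-0.     0.001 -1.   ] F [-0.3 -0.7 -0.1] op 0.0852 q [-1.3   0.05  1.61 -0.    1.48 -0.12]
```

View pics/c_parts.png

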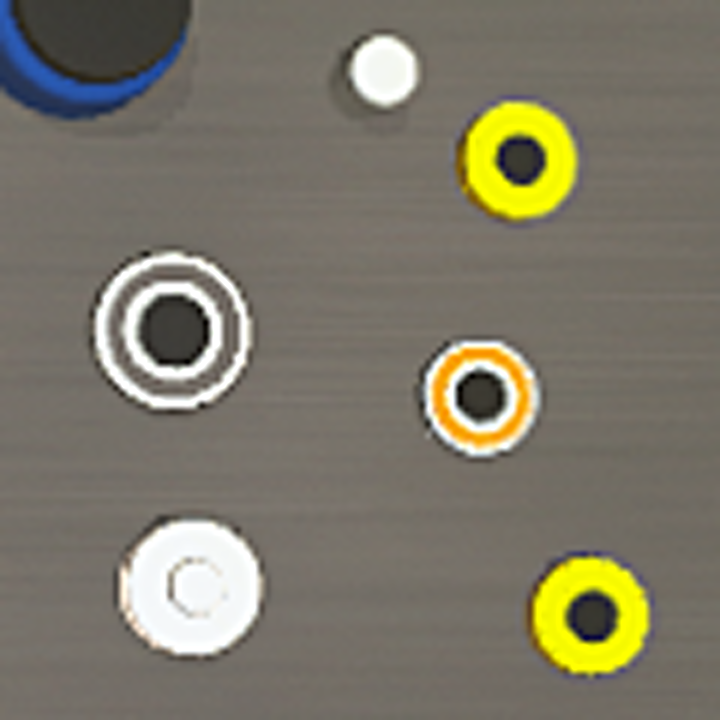

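View pics/c_wash.png

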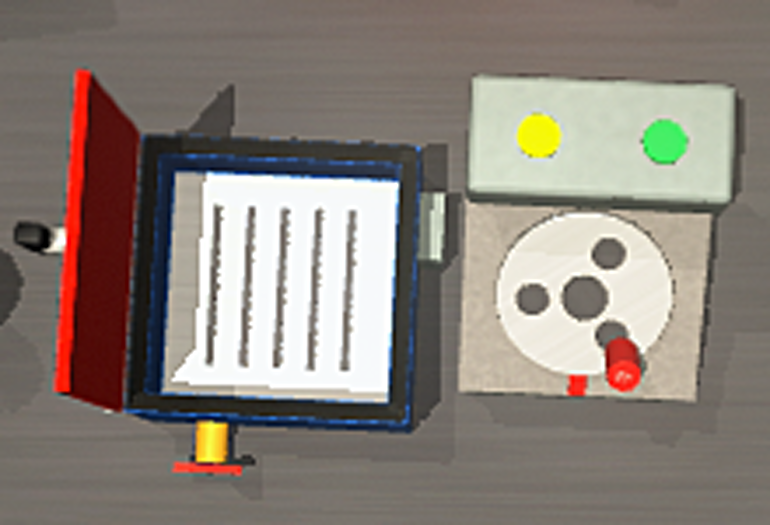

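View pics/c_washs.png

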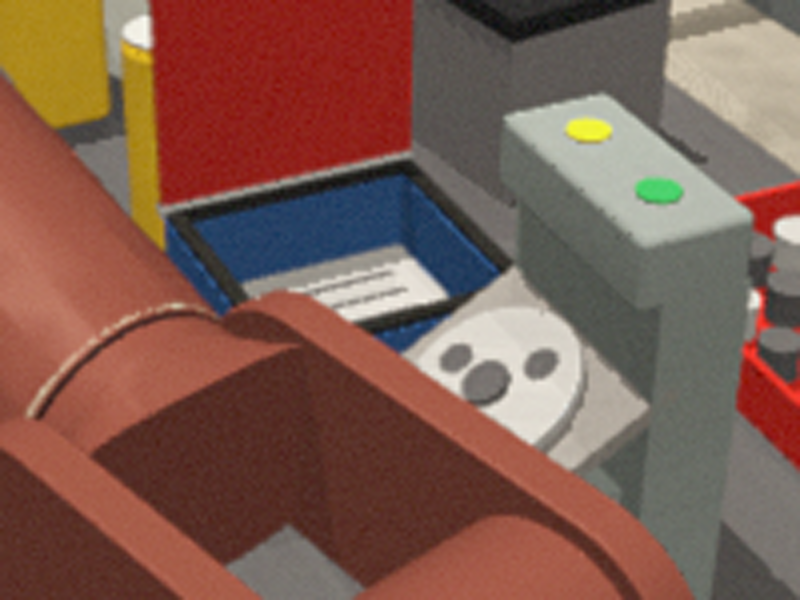

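The crop confirms (495,261): it is the only steel puck with an orange ring. Next I'll measure the washer frame and wheel.

Run:
```python
from h import *
d=get("top"); im=d["img"]
o=lambda a,b:(180+a/3.5,155+b/3.5)
g=cv2.cvtColor(im,cv2.COLOR_RGB2GRAY)
# bearing: orange mask hull centre
hsv=cv2.cvtColor(im,cv2.COLOR_RGB2HSV)
m=cv2.inRange(hsv,(8,80,80),(22,255,255))[240:280,475:515]
pts=np.argwhere(m)[:,::-1].astype(np.float32)
(c,r)=cv2.minEnclosingCircle(pts); print("orange circ",c[0]+475,c[1]+240,r,onz(d,c[0]+475,c[1]+240,0.016))
# tub
for nm,p,z in [("gTR",(421,146),.131),("gBR",(411,431),.131),("gBL",(124,411),.131),("gTL",(143,133),.131),
  ("headFL",(468,194),.295),("headFR",(731,203),.295),("headBL",(475,73),.295),("headBR",(736,84),.295),
  ("flTR",(400,181),.065),("flBR",(389,404),.065)]:
    print(nm,o(*p),onz(d,*o(*p),z).round(4))
crop(d,345,230,42,38,9,"c_wheel"); crop(d,255,235,52,48,7,"c_tub")
```

```text
orange circ 494.7727279663086 260.40909004211426 8.625692367553711 [ 0.54562618 -0.44307777  0.016     ]
gTR (300.2857142857143, 196.71428571428572) [0.6941 0.0804 0.131 ]
gBR (297.42857142857144, 278.1428571428571) [0.4908 0.0858 0.131 ]
gBL (215.42857142857144, 272.42857142857144) [0.5036 0.2884 0.131 ]
gTL (220.85714285714286, 193.0) [0.7027 0.2796 0.131 ]
headFL (313.7142857142857, 210.42857142857144) [0.6328 0.0468 0.295 ]
headFR (388.8571428571429, 213.0) [ 0.6282 -0.1197  0.295 ]
headBL (315.7142857142857, 175.85714285714286) [0.7108 0.0428 0.295 ]
headBR (390.2857142857143, 179.0) [ 0.705  -0.1237  0.295 ]
flTR (294.2857142857143, 206.71428571428572) [0.6799 0.0973 0.065 ]
flBR (291.1428571428571, 270.42857142857144) [0.5137 0.1039 0.065 ]
```

View pics/c_wheel.png

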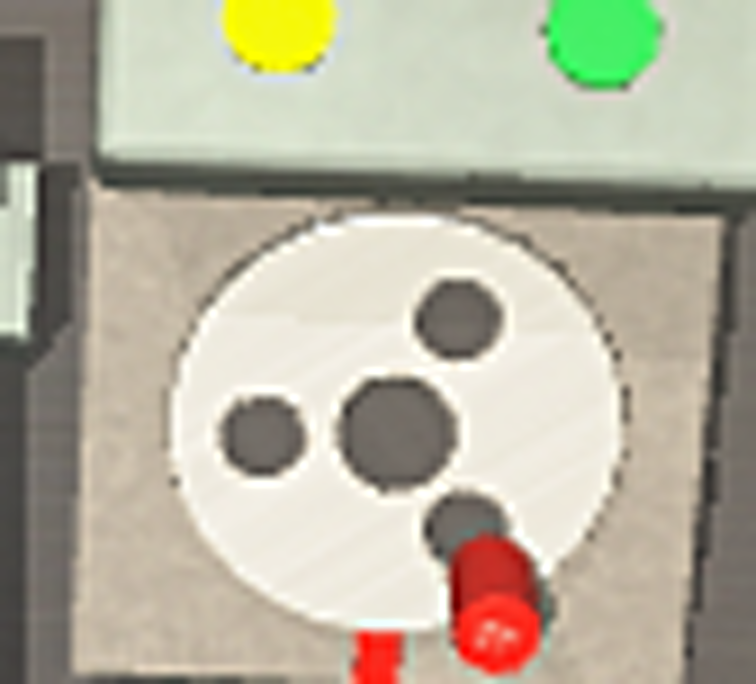

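View pics/c_tub.png

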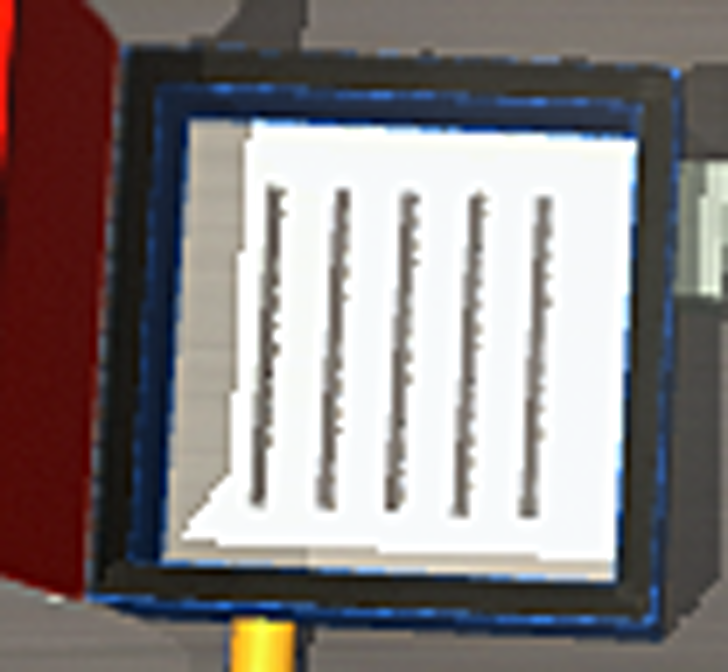

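Run:
```python
from h import *
d=get("top"); s=get("side")
hub=(303+398/9,192+432/9)
print("hub 2view",two(d,hub,s,(220+485/4,155+382/4)))
for z in (.15,.16,.17,.18,.19,.2): print(z,onz(d,*hub,z).round(4), "disc width",np.linalg.norm(onz(d,303+170/9,192+420/9,z)-onz(d,303+626/9,192+432/9,z)).round(4))
# holes
yaw=-0.033
a=np.array([np.cos(yaw),np.sin(yaw),0]);b=np.array([-np.sin(yaw),np.cos(yaw),0]);
P,_=two(d,hub,s,(220+485/4,155+382/4))
zz=np.array([0,0,1.])
ax=-a*np.sin(np.pi/6)+zz*np.cos(np.pi/6)
def onplane(u,v,off):
    c,r=ray(d,u,v); return c+r*((P+ax*off-c)@ax)/(r@ax)
k=onplane(303+497/9,192+632/9,49)if 0 else onplane(303+497/9,192+632/9,.049)
up=a*np.cos(np.pi/6)+zz*.5
v=k-P-ax*.049; print("knob end",k,"rad",np.linalg.norm(v),"ang",np.arctan2(v@b,-v@up))
mk=onplane(303+378/9,192+655/9,-.01); v=mk-P; print("mark",mk,v@b,v@up)
```

```text
hub 2view (array([ 0.58187713, -0.03470435,  0.15904885]), np.float64(0.00197280848084039))
0.15 [ 0.5838 -0.0357  0.15  ] disc width 0.1242
0.16 [ 0.5827 -0.0351  0.16  ] disc width 0.1233
0.17 [ 0.5815 -0.0345  0.17  ] disc width 0.1224
0.18 [ 0.5804 -0.0339  0.18  ] disc width 0.1216
0.19 [ 0.5793 -0.0333  0.19  ] disc width 0.1207
0.2 [ 0.5782 -0.0328  0.2   ] disc width 0.1198
knob end [ 0.52685228 -0.05983819  0.18435663] rad 0.043576695744354785 ang -0.6663492859839599
mark [ 0.52549145 -0.03213539  0.11491634] 0.0007071763646801572 -0.07094450043831668
```

Hub is at ≈ (0.583, -0.035, 0.158), tub centre ≈ (0.598, 0.184), yaw ≈ -0.033 and the wheel at ≈ -0.65 rad. Sizes agree: disc 0.1234 m, tub ≈ 0.20 m, mark 71 mm below the hub. Moving above the bearing.

```bash
python3 -m crank '[{"x":0.29,"y":-0.69},{"x":0.29,"y":-0.69},{"x":0.28,"y":-0.7},{"x":0.79,"y":0.33},{"x":0.79,"y":0.33},{"x":0.79,"y":0.32},{"x":0.79,"y":0.33,"z":0.5},{"x":0.79,"y":0.32,"z":0.5},{"x":0.79,"y":0.32,"z":0.5}]' 0; python3 -m crank '[{"x":0},{"z":0.3}]'
python3 - <<'E'
from h import *
st(); d=get("wrist","w1")
g=d["img"]
hsv=cv2.cvtColor(g,cv2.COLOR_RGB2HSV); m=cv2.inRange(hsv,(8,90,80),(22,255,255))
n,l,s,c=cv2.connectedComponentsWithStats(m)
for i in range(1,n):
    if s[i,4]>100: print(s[i],c[i],onz(d,s[i,0]+s[i,2]/2-.5,s[i,1]+s[i,3]/2-.5,.016).round(4))
E
```

```text
t 0.4 pos [ 0.238  -0.5778  0.2421] x [0.925 0.381 0.   ] y [ 0.381 -0.925 -0.   ] z [-0.  0. -1.] F [ 1.4 -0.1  0.2] op 0.0856 q [-1.3   0.05  1.61  0.    1.48 -0.12]validation failed for argument at $[0]...
validation failed for argument at $[0]...
```

View pics/w1.png

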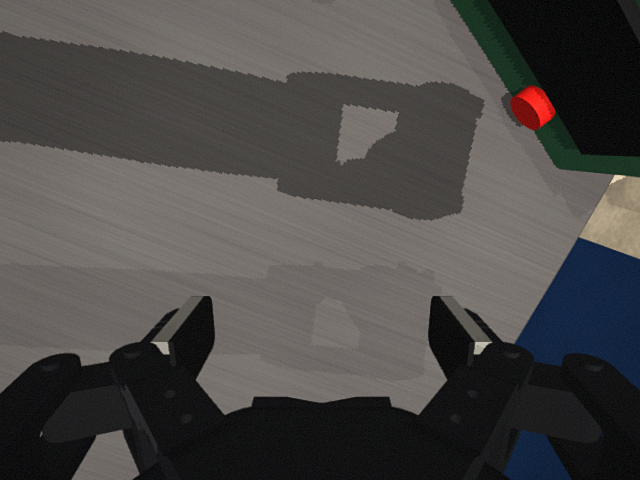

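All four keys are needed in each row.

```bash
python3 -m crank '[{"x":0.29,"y":-0.69,"z":0,"roll":0},{"x":0.29,"y":-0.69,"z":0,"roll":0},{"x":0.28,"y":-0.7,"z":0,"roll":0},{"x":0.79,"y":0.33,"z":0,"roll":0},{"x":0.79,"y":0.33,"z":0,"roll":0},{"x":0.79,"y":0.32,"z":0,"roll":0},{"x":0.79,"y":0.33,"z":0.5,"roll":0},{"x":0.79,"y":0.32,"z":0.5,"roll":0},{"x":0.79,"y":0.32,"z":0.5,"roll":0},{"x":0,"y":0,"z":0.3,"roll":0}]' 0;  python3 - <<'E'
from h import *
st(); d=get("wrist","w2")
g=d["img"]
hsv=cv2.cvtColor(g,cv2.COLOR_RGB2HSV); m=cv2.inRange(hsv,(8,90,80),(22,255,255))
n,l,s,c=cv2.connectedComponentsWithStats(m)
for i in range(1,n):
    if s[i,4]>100: print(s[i],c[i],onz(d,s[i,0]+s[i,2]/2-.5,s[i,1]+s[i,3]/2-.5,.016).round(4))
E
```

```text
t: 1.7
tool_pos: [0.5479, -0.4412, 0.1311]
tool_rot: [-3.078, -0.614, 0.002]
contact_force: [0.1, -0.1, 0.7]
opening: 0.0855
t 1.7 pos [ 0.5479 -0.4412  0.1311] x [ 0.923  0.384 -0.001] y [ 0.384 -0.923 -0.003] z [-0.002  0.002 -1.   ] F [ 0.1 -0.1  0.7] op 0.0855 q [-0.78  0.32  1.5   0.    1.32  0.39]
[374  88  36  65 194] [382.60309278 127.10309278] [ 0.6413 -0.4518  0.016 ]
[ 290  215   65   63 1605] [321.86043614 245.91713396] [ 0.545  -0.4428  0.016 ]
[300 342  63  28 386] [330.69430052 351.61917098] [ 0.4662 -0.4833  0.016 ]
```

View pics/w2.png

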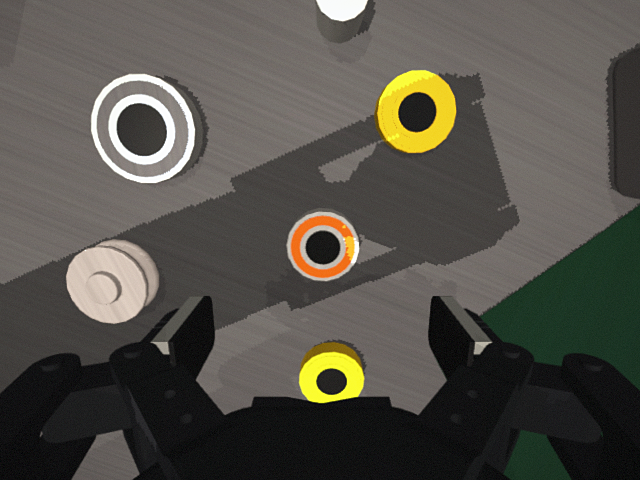

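Wrist view: the orange puck is at (322,246). It gives (0.545, -0.443), which agrees with the top view to 1 mm. Descending.

```bash
python3 -m crank '[{"x":-0.05,"y":0.01,"z":0.4,"roll":0},{"x":0,"y":0,"z":0.5,"roll":0},{"x":0,"y":0,"z":0.5,"roll":0},{"x":0,"y":0,"z":0.35,"roll":0},{"x":0,"y":0,"z":0.2,"roll":0},{"x":0,"y":0,"z":0,"roll":0}]' 0; python3 -m crank '[{"x":0,"y":0,"z":0,"roll":0},{"x":0,"y":0,"z":0,"roll":0},{"x":0,"y":0,"z":0,"roll":0},{"x":0,"y":0,"z":0,"roll":0},{"x":0,"y":0,"z":0,"roll":0},{"x":0,"y":0,"z":0,"roll":0}]' 1 40;  python3 - <<'E'
from h import *
st(); d=get("wrist","w3")
E
```

```text
t: 2.5
tool_pos: [0.5428, -0.4443, 0.0169]
tool_rot: [-3.081, -0.609, 0.001]
contact_force: [0.3, 0.5, 0.6]
opening: 0.0854
t: 3.25
tool_pos: [0.5442, -0.4453, 0.0193]
tool_rot: [3.079, 0.61, 0.003]
contact_force: [-1.0, 0.8, 6.0]
opening: 0.0498
t 3.25 pos [ 0.5442 -0.4453  0.0193] x [0.925 0.381 0.001] y [ 0.381 -0.925  0.003] z [ 0.002 -0.002 -1.   ] F [-1.   0.8  6. ] op 0.0498 q [-0.79  0.44  1.55  0.    1.15  0.39]
```

View pics/w3.png

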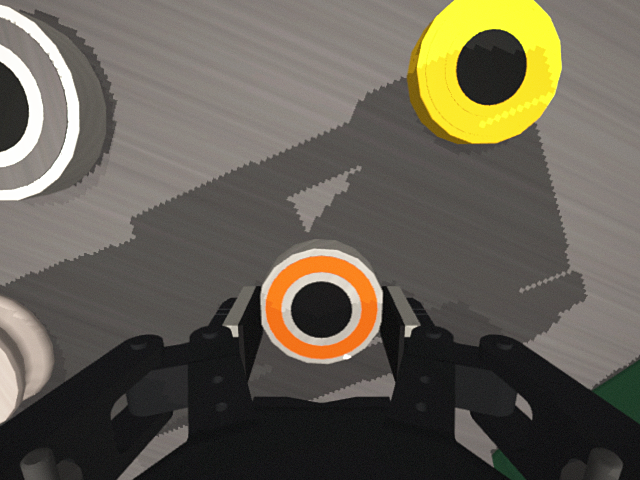

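```bash
python3 -m crank '[{"x":0,"y":0,"z":-0.2,"roll":0},{"x":0,"y":0,"z":-0.4,"roll":-0.5},{"x":0,"y":0,"z":-0.6,"roll":-1},{"x":0,"y":0,"z":-0.6,"roll":-1},{"x":0,"y":0,"z":-0.6,"roll":-1},{"x":0,"y":0,"z":-0.6,"roll":-1},{"x":0,"y":0,"z":-0.6,"roll":-1},{"x":0,"y":0,"z":-0.6,"roll":-1},{"x":0,"y":0,"z":-0.3,"roll":-1},{"x":0,"y":0,"z":0,"roll":-1}]'
python3 - <<'E'
from h import *
o,Rm=st(); d=get("wrist","w4"); c,r=ray(d,320,240); print("cam in tool",Rm.T@(c-o["tool_pos"]), Rm.T@r)
t=get("top")
crop(t,215,230,45,60,6,"c_lid")
E
```

```text
t: 4.55
tool_pos: [0.5437, -0.4447, 0.2904]
tool_rot: [2.385, 2.039, 0.0]
contact_force: [0.2, 0.0, -1.0]
opening: 0.0496
t 4.55 pos [ 0.5437 -0.4447  0.2904] x [ 0.155  0.988 -0.003] y [ 0.988 -0.155  0.003] z [ 0.003 -0.003 -1.   ] F [ 0.2  0.  -1. ] op 0.0496 q [-0.79  0.21  1.37 -0.    1.57 -0.64]
cam in tool [ 6.50747984e-02  8.19125747e-05 -1.31778964e-01] [-0.25064019 -0.0028357   0.96810859]
```

View pics/c_lid.png

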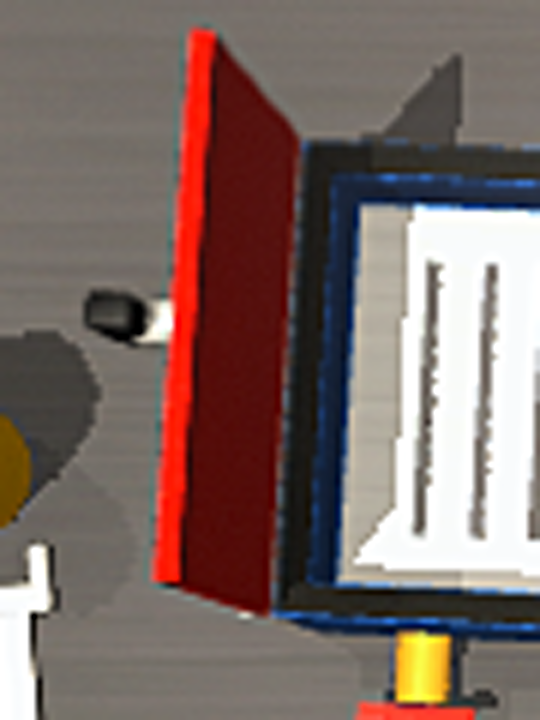

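View pics/w4.png

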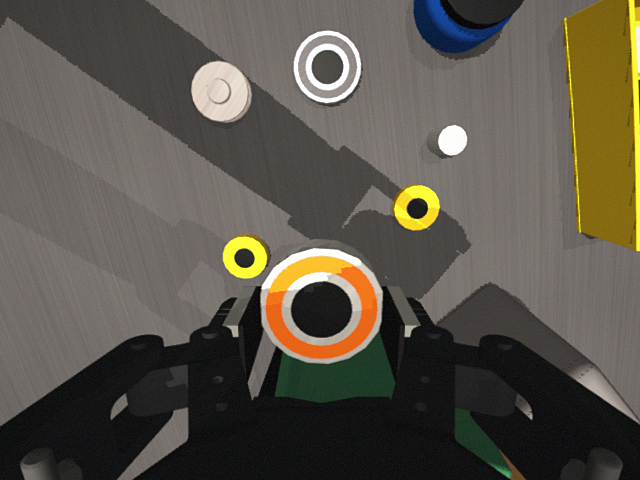

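Run:
```python
from h import *
t=get("top")
c=np.array([.598,.184]);yaw=-.033;a=np.array([np.cos(yaw),np.sin(yaw)]);b=np.array([-a[1],a[0]])
for n,p in [("far out",(190,30)),("near out",(155,580)),("far in",(215,42)),("near in",(185,582)),("hinge far",(302,140)),("hinge near",(272,612))]:
    for z in ((.325,.335) if "out" in n or " in" in n else (.135,)):
        P=onz(t,170+p[0]/6,170+p[1]/6,z); v=P[:2]-c; print(n,z,P.round(4),"washer",(v@a).round(4),(v@b).round(4))
m=cv2.inRange(cv2.cvtColor(t["img"],cv2.COLOR_RGB2HSV),(20,60,60),(35,255,255))
# spray cap
for u,v in [(146,241)]: print("spray",onz(t,u,v,.19))
```

```text
far out 0.325 [0.7051 0.2918 0.325 ] washer 0.1035 0.1113
far out 0.335 [0.7028 0.2898 0.335 ] washer 0.1013 0.1092
near out 0.325 [0.5048 0.2988 0.325 ] washer -0.0969 0.1117
near out 0.335 [0.5042 0.2968 0.335 ] washer -0.0975 0.1097
far in 0.325 [0.7006 0.2825 0.325 ] washer 0.0993 0.1018
far in 0.335 [0.6984 0.2806 0.335 ] washer 0.0972 0.0999
near in 0.325 [0.5042 0.288  0.325 ] washer -0.0972 0.1009
near in 0.335 [0.5035 0.2861 0.335 ] washer -0.0978 0.0989
hinge far 0.135 [0.7011 0.2802 0.135 ] washer 0.0998 0.0996
hinge near 0.135 [0.5045 0.288  0.135 ] washer -0.0969 0.1009
spray [0.57427953 0.44799909 0.19      ]
```

```bash
python3 -m crank '[{"x":0.3,"y":0,"z":0,"roll":-1},{"x":0.8,"y":-0.03,"z":0,"roll":0},{"x":1,"y":-0.03,"z":0,"roll":0},{"x":1,"y":-0.03,"z":0,"roll":0},{"x":1,"y":-0.03,"z":0,"roll":0},{"x":1,"y":-0.03,"z":0,"roll":0},{"x":1,"y":-0.03,"z":0,"roll":0},{"x":1,"y":-0.03,"z":0,"roll":0},{"x":1,"y":-0.03,"z":0,"roll":0},{"x":1,"y":-0.03,"z":0,"roll":0}]' ; python3 -m crank '[{"x":0.7,"y":0.2,"z":0,"roll":0},{"x":0.3,"y":0.4,"z":0,"roll":0},{"x":0,"y":0.3,"z":0,"roll":0},{"x":0,"y":0,"z":0,"roll":0}]'
python3 - <<'E'
from h import *
o,Rm=st(); d=get("wrist","w5"); P=np.array([.599,.164,.29]); print("need tool",(Rm.T@(P-o["tool_pos"]))/.06)
E
```

```text
t: 5.95
tool_pos: [0.5503, 0.1036, 0.2868]
tool_rot: [-2.268, -2.174, 0.001]
contact_force: [1.0, 0.7, -1.2]
opening: 0.0492
t: 6.45
tool_pos: [0.6074, 0.1596, 0.2861]
tool_rot: [-2.266, -2.174, 0.003]
contact_force: [-0.2, 0.2, -0.8]
opening: 0.0497
t 6.45 pos [0.6074 0.1596 0.2861] x [ 0.041  0.999 -0.   ] y [ 0.999 -0.041 -0.002] z [-0.002 -0.    -1.   ] F [-0.2  0.2 -0.8] op 0.0497 q [ 0.14  0.04  1.55 -0.    1.55  0.18]
need tool [ 0.06817298 -0.14367983 -0.06488214]
```

View pics/w5.png

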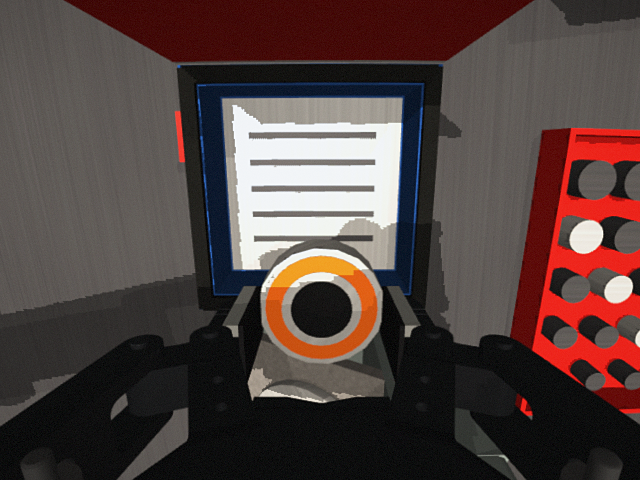

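```bash
python3 -m crank '[{"x":0.07,"y":-0.14,"z":0.3,"roll":0},{"x":0,"y":0,"z":0.6,"roll":0},{"x":0,"y":0,"z":0.6,"roll":0},{"x":0,"y":0,"z":0.6,"roll":0},{"x":0,"y":0,"z":0.5,"roll":0},{"x":0,"y":0,"z":0.3,"roll":0},{"x":0,"y":0,"z":0.2,"roll":0},{"x":0,"y":0,"z":0.05,"roll":0},{"x":0,"y":0,"z":0,"roll":0}]'
python3 - <<'E'
from h import *
o,Rm=st()
E
```

```text
t: 7.62
tool_pos: [0.5997, 0.164, 0.0992]
tool_rot: [2.265, 2.176, 0.002]
contact_force: [-0.2, 0.1, -1.4]
opening: 0.0492
t 7.62 pos [0.5997 0.164  0.0992] x [0.04  0.999 0.   ] y [ 0.999 -0.04   0.001] z [ 0.001  0.    -1.   ] F [-0.2  0.1 -1.4] op 0.0492 q [ 0.15  0.17  1.73 -0.    1.24  0.19]
```

```bash
python3 -m crank '[{"x":0,"y":0,"z":0.08,"roll":0},{"x":0,"y":0,"z":0.08,"roll":0},{"x":0,"y":0,"z":0,"roll":0}]' ; python3 -m crank '[{"x":0,"y":0,"z":0.05,"roll":0},{"x":0,"y":0,"z":0,"roll":0}]'
```

```text
t: 8.0
tool_pos: [0.5987, 0.1639, 0.0881]
tool_rot: [-2.265, -2.176, 0.001]
contact_force: [0.2, 0.3, -0.7]
opening: 0.0497
t: 8.25
tool_pos: [0.599, 0.1639, 0.0854]
tool_rot: [-2.265, -2.176, 0.001]
contact_force: [0.6, 0.1, -1.7]
opening: 0.0495
```

```bash
python3 -m crank '[{"x":0,"y":0,"z":0.03,"roll":0},{"x":0,"y":0,"z":0,"roll":0}]' ; python3 -m crank '[{"x":0,"y":0,"z":0.03,"roll":0},{"x":0,"y":0,"z":0,"roll":0}]'; python3 -m crank '[{"x":0,"y":0,"z":0.03,"roll":0},{"x":0,"y":0,"z":0,"roll":0}]'
```

```text
t: 8.5
tool_pos: [0.5994, 0.164, 0.0844]
tool_rot: [2.265, 2.176, 0.001]
contact_force: [-1.9, -0.2, 1.4]
opening: 0.0496
t: 8.75
tool_pos: [0.5994, 0.164, 0.0843]
tool_rot: [2.265, 2.177, -0.0]
contact_force: [-6.1, -1.3, 10.8]
opening: 0.0495
t: 9.0
tool_pos: [0.5995, 0.164, 0.0842]
tool_rot: [-2.265, -2.177, 0.001]
contact_force: [-10.8, -1.6, 18.2]
opening: 0.0493
```

The bearing is on the floor: contact at z ≈ 0.084, as predicted. I'll release the extra push and open.

```bash
python3 -m crank '[{"x":0,"y":0,"z":-0.05,"roll":0},{"x":0,"y":0,"z":0,"roll":0}]' - 20; python3 -m crank '[{"x":0,"y":0,"z":0,"roll":0},{"x":0,"y":0,"z":0,"roll":0},{"x":0,"y":0,"z":0,"roll":0},{"x":0,"y":0,"z":0,"roll":0},{"x":0,"y":0,"z":0,"roll":0}]' 0; python3 -m crank '[{"x":0,"y":0,"z":-0.2,"roll":0},{"x":0,"y":0,"z":-0.4,"roll":0},{"x":0,"y":0,"z":-0.8,"roll":0},{"x":0,"y":0,"z":-1,"roll":0},{"x":0,"y":0,"z":-1,"roll":0},{"x":0,"y":0,"z":-0.5,"roll":0}]'
python3 - <<'E'
from h import *
o,Rm=st(); d=get("wrist","w6"); t=get("top","t6")
E
```

```text
t: 9.25
tool_pos: [0.5998, 0.1641, 0.0844]
tool_rot: [2.265, 2.176, 0.002]
contact_force: [-2.2, 0.5, 5.9]
opening: 0.0492
t: 9.88
tool_pos: [0.5991, 0.164, 0.0832]
tool_rot: [-2.265, -2.176, 0.0]
contact_force: [-0.8, 0.6, -0.0]
opening: 0.0853
t: 10.62
tool_pos: [0.6003, 0.1642, 0.3238]
tool_rot: [2.262, 2.173, 0.01]
contact_force: [1.2, 0.4, 0.0]
opening: 0.0857
t 10.62 pos [0.6003 0.1642 0.3238] x [0.04  0.999 0.002] y [ 0.999 -0.04   0.008] z [ 0.008  0.001 -1.   ] F [1.2 0.4 0. ] op 0.0857 q [0.15 0.01 1.53 0.   1.6  0.19]
```

View pics/w6.png

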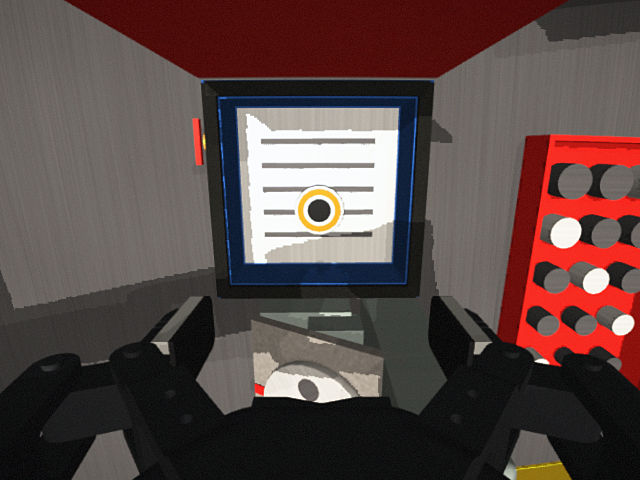

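View pics/t6.png

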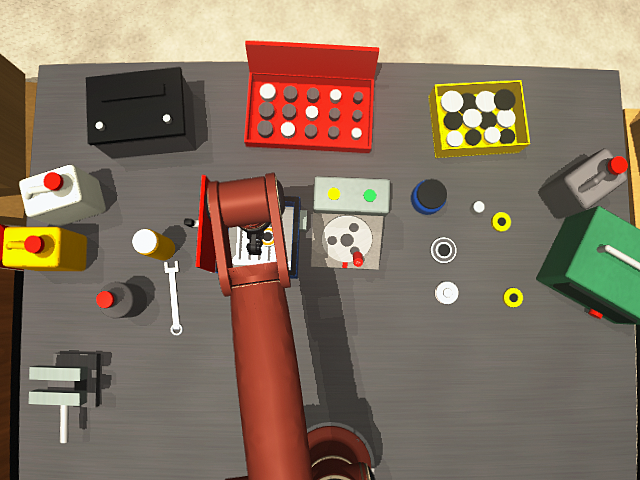

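The bearing lies flat on the tub floor at px (319,209). The lid stands at ≈ 1.57 rad. I'll close the fingers, go over the lid and come down behind it, off to the side of the T-handle.

```bash
python3 -m crank '[{"x":0,"y":-0.3,"z":-0.5,"roll":0},{"x":0,"y":-0.3,"z":-0.5,"roll":0},{"x":0.3,"y":-0.18,"z":0,"roll":0},{"x":0.85,"y":0,"z":0,"roll":0},{"x":0.85,"y":0,"z":0,"roll":0},{"x":0.85,"y":0,"z":0,"roll":0},{"x":0,"y":0,"z":0,"roll":0}]' 1
python3 - <<'E'
from h import *
o,Rm=st(); d=get("wrist","w7"); t=get("side","s7")
E
```

```text
t: 11.6
tool_pos: [0.5577, 0.3403, 0.3735]
tool_rot: [-2.258, -2.18, 0.007]
contact_force: [-0.3, -0.9, -0.2]
opening: 0.0
t 11.6 pos [0.5577 0.3403 0.3735] x [ 0.035  0.999 -0.001] y [ 0.999 -0.035 -0.005] z [-0.005 -0.001 -1.   ] F [-0.3 -0.9 -0.2] op 0.0 q [0.43 0.08 1.37 0.   1.7  0.47]
```

View pics/w7.png

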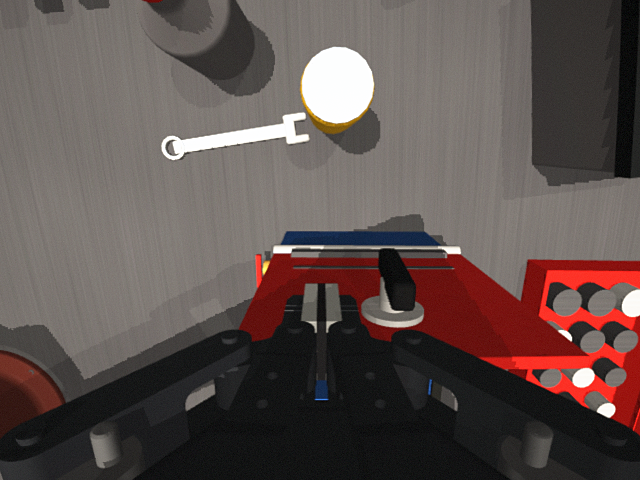

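View pics/s7.png

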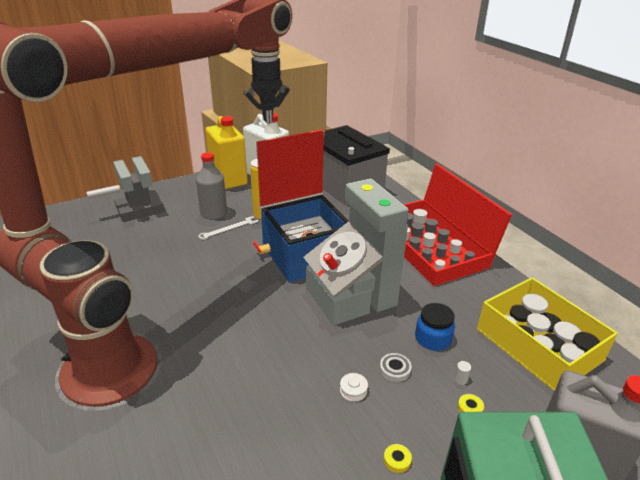

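```bash
python3 -m crank '[{"x":0,"y":0,"z":0.4,"roll":0},{"x":0,"y":0,"z":0.5,"roll":0},{"x":-0.3,"y":0,"z":0.14,"roll":0},{"x":-0.3,"y":0,"z":0,"roll":0},{"x":-0.36,"y":0,"z":0.02,"roll":0},{"x":-0.37,"y":0,"z":0.03,"roll":0},{"x":-0.35,"y":0,"z":0.08,"roll":0},{"x":-0.35,"y":0,"z":0.1,"roll":0},{"x":-0.31,"y":0,"z":0.2,"roll":0},{"x":-0.3,"y":0,"z":0.22,"roll":0}]'
python3 - <<'E'
from h import *
o,Rm=st(); t=get("side","s8")
crop(t,300,160,100,75,4,"s8c")
E
```

```text
t: 12.95
tool_pos: [0.5531, 0.1769, 0.2756]
tool_rot: [2.265, 2.175, 0.001]
contact_force: [1.1, 2.4, 1.2]
opening: 0.0002
t 12.95 pos [0.5531 0.1769 0.2756] x [ 0.04   0.999 -0.   ] y [ 0.999 -0.04   0.001] z [ 0.001 -0.    -1.   ] F [1.1 2.4 1.2] op 0.0002 q [ 0.18 -0.07  1.68 -0.    1.53  0.22]
```

View pics/s8c.png

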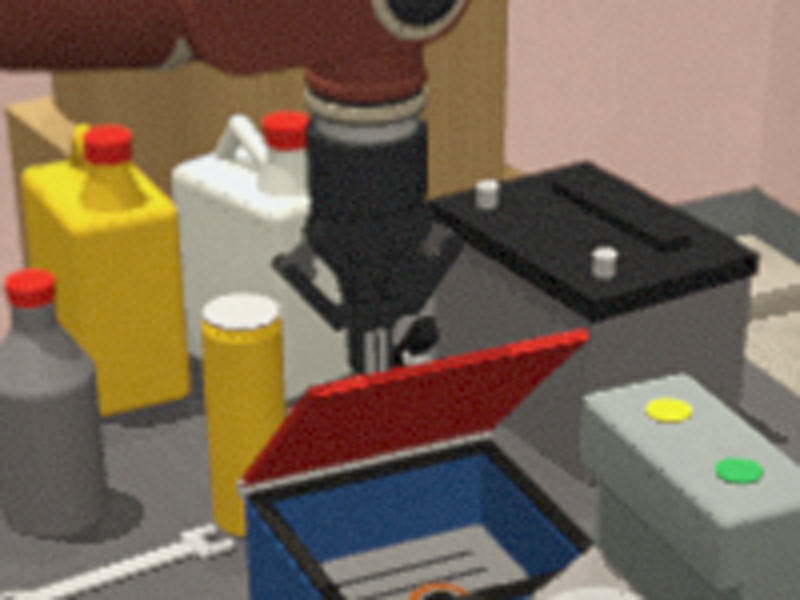

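The side view shows the lid following at about 45°. Continuing the arc down.

```bash
python3 -m crank '[{"x":-0.2,"y":0,"z":0.3,"roll":0},{"x":-0.2,"y":0,"z":0.32,"roll":0},{"x":-0.16,"y":0,"z":0.33,"roll":0},{"x":-0.15,"y":0,"z":0.34,"roll":0},{"x":-0.08,"y":0,"z":0.34,"roll":0},{"x":-0.05,"y":0,"z":0.35,"roll":0},{"x":0,"y":0,"z":0.1,"roll":0},{"x":0,"y":0,"z":0,"roll":0}]'
python3 - <<'E'
from h import *
o,Rm=st(); t=get("side","s9")
crop(t,310,190,100,75,4,"s9c")
E
```

```text
t: 14.0
tool_pos: [0.5508, 0.1274, 0.1516]
tool_rot: [2.265, 2.176, -0.003]
contact_force: [-2.8, -2.9, 6.0]
opening: 0.0001
t 14.0 pos [0.5508 0.1274 0.1516] x [ 0.04   0.999 -0.002] y [ 0.999 -0.04  -0.001] z [-0.001 -0.002 -1.   ] F [-2.8 -2.9  6. ] op 0.0001 q [ 0.1  -0.01  1.84 -0.    1.32  0.14]
```

View pics/s9c.png

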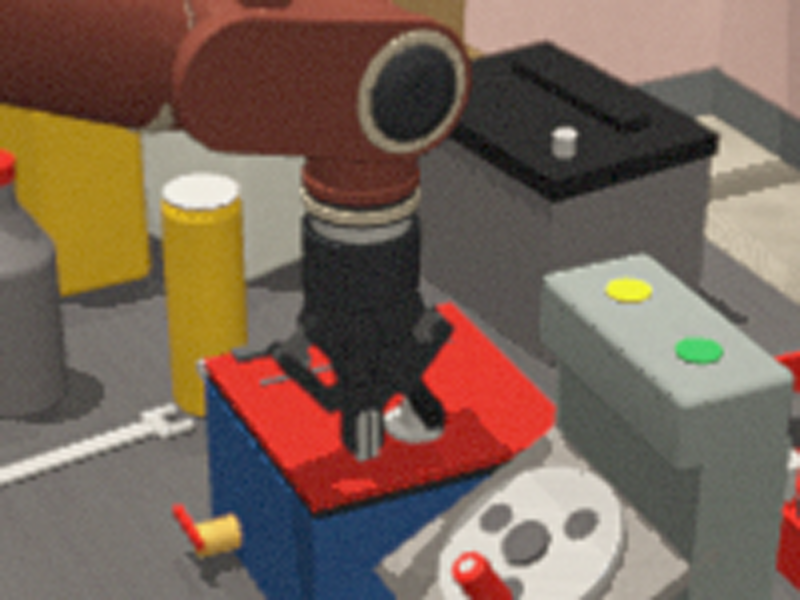

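```bash
python3 -m crank '[{"x":0,"y":0,"z":0.08,"roll":0},{"x":0,"y":0,"z":0,"roll":0}]';  python3 -m crank '[{"x":0,"y":0,"z":0.08,"roll":0},{"x":0,"y":0,"z":0,"roll":0}]'
```

```text
t: 14.3
tool_pos: [0.5517, 0.1275, 0.1491]
tool_rot: [2.263, 2.176, -0.001]
contact_force: [-5.7, -4.5, 13.1]
opening: 0.0001
t: 14.55
tool_pos: [0.5525, 0.1273, 0.1466]
tool_rot: [2.262, 2.175, 0.001]
contact_force: [-8.5, -6.5, 21.8]
opening: 0.0001
```

```bash
python3 -m crank '[{"x":0,"y":0,"z":0.08,"roll":0},{"x":0,"y":0,"z":0,"roll":0}]'; python3 -m crank '[{"x":0,"y":0,"z":-0.5,"roll":0},{"x":0,"y":0,"z":-0.8,"roll":0},{"x":0,"y":0,"z":-0.8,"roll":0},{"x":0.1,"y":0.6,"z":-0.8,"roll":0},{"x":0,"y":0.2,"z":-0.3,"roll":0},{"x":0,"y":0,"z":0,"roll":0}]' 0
python3 - <<'E'
from h import *
o,Rm=st(); t=get("wrist","w10"); get("side","s10"); crop(get("side"),310,190,100,75,4,"s10c")
E
```

```text
t: 14.8
tool_pos: [0.5533, 0.1271, 0.1441]
tool_rot: [2.261, 2.174, 0.002]
contact_force: [-12.5, -6.4, 29.6]
opening: -0.0003
t: 15.55
tool_pos: [0.6002, 0.1325, 0.3304]
tool_rot: [2.264, 2.176, 0.004]
contact_force: [0.2, 0.3, -0.3]
opening: 0.0854
t 15.55 pos [0.6002 0.1325 0.3304] x [0.04  0.999 0.001] y [ 0.999 -0.04   0.003] z [ 0.003  0.    -1.   ] F [ 0.2  0.3 -0.3] op 0.0854 q [ 0.1  -0.01  1.53  0.    1.62  0.14]
```

View pics/w10.png

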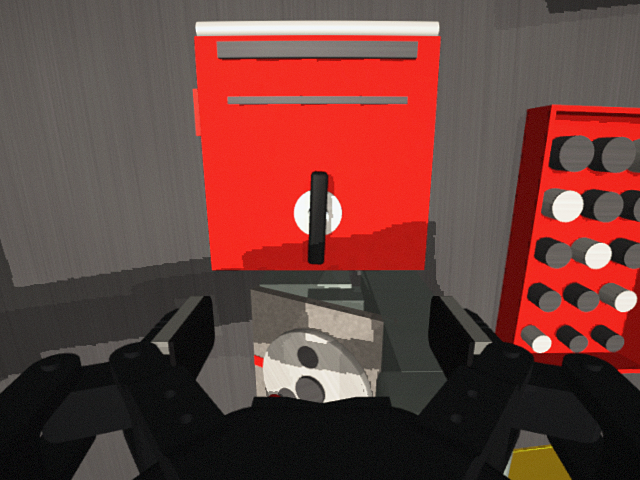

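View pics/s10c.png

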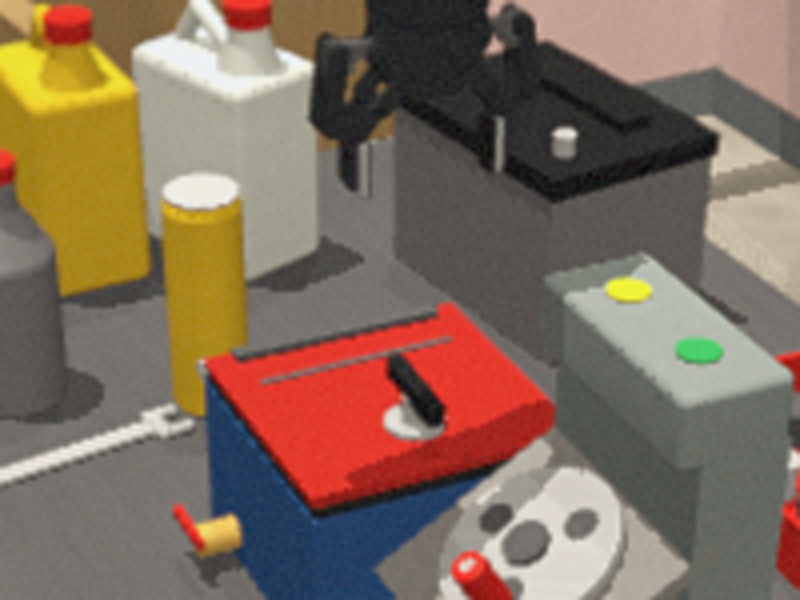

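The T-handle bar runs from px (319,172) to (317,263). I'll measure the bar and check the lid edge height.

Run:
```python
from h import *
o,Rm=st(); d=get("wrist"); im=d["img"]
hsv=cv2.cvtColor(im,cv2.COLOR_RGB2HSV)
g=cv2.cvtColor(im,cv2.COLOR_RGB2GRAY)
red=cv2.inRange(hsv,(0,120,90),(8,255,255))|cv2.inRange(hsv,(172,120,90),(180,255,255))
# lid edges rows 250..265
for v in (60,150,200,258,264):
    xs=np.where(red[v,190:445])[0]+190; L,Rr=xs.min()-.5,xs.max()+.5
    A,B=onz(d,L,v,.143),onz(d,Rr,v,.143); print(v,L,Rr,"width",np.linalg.norm(A-B).round(4),"mid",((A+B)/2).round(4))
col=red[:,260]; vs=np.where(col)[0]; vs=vs[(vs<300)]; print("rows",vs.min(),vs.max(),"len", np.linalg.norm(onz(d,260,vs.max()+.5,.143)-onz(d,260,33,.143)))
dark=((g<45)).astype(np.uint8); dark[:165]=0;dark[270:]=0;dark[:,:295]=0;dark[:,345:]=0
n,l,s,c=cv2.connectedComponentsWithStats(dark)
i=1+np.argmax(s[1:,4]); print(s[i],c[i])
ct=max(cv2.findContours((l==i).astype(np.uint8),0,1)[0],key=cv2.contourArea)
W=np.array([onz(d,*p[0],.179)[:2] for p in ct]); r=cv2.minAreaRect((W*1000).astype(np.float32)); print(r)
for v in (180,200,220,240,258):
    xs=np.where(l[v]==i)[0]; print(v,xs.min(),xs.max())
```

```text
t 15.7 pos [0.598  0.1323 0.3265] x [ 0.04   0.999 -0.   ] y [ 0.999 -0.04  -0.003] z [-0.003 -0.    -1.   ] F [ 0.  -0.2 -0.2] op 0.0853 q [ 0.1  -0.01  1.54  0.    1.62  0.14]
60 197.5 444.5 width 0.1997 mid [0.6025 0.266  0.143 ]
150 203.5 438.5 width 0.2004 mid [0.5998 0.195  0.143 ]
200 207.5 434.5 width 0.2001 mid [0.5981 0.1521 0.143 ]
258 212.5 430.5 width 0.2004 mid [0.5965 0.0986 0.143 ]
264 212.5 429.5 width 0.2004 mid [0.5958 0.0928 0.143 ]
rows 33 270 len 0.1993115349504165
[ 311  171   21   95 1145] [321.67947598 224.84279476]
((598.302978515625, 141.71510314941406), (75.49813079833984, 13.720797538757324), 84.60421752929688)
180 315 331
200 315 330
220 314 328
240 313 328
258 311 327
```

The lid width reads 0.200 m everywhere at z = 0.143, so it is shut. The bar is 75.5 × 13.7 mm with its centre at (0.5983, 0.1417), and latch is ≈ 0.055. Gripping it.

```bash
python3 -m crank '[{"x":0.16,"y":0,"z":0.3,"roll":0.45},{"x":0,"y":0,"z":0.6,"roll":0},{"x":0,"y":0,"z":0.7,"roll":0},{"x":0,"y":0,"z":0.6,"roll":0},{"x":0,"y":0,"z":0.3,"roll":0},{"x":0,"y":0,"z":0.17,"roll":0},{"x":0,"y":0,"z":0,"roll":0}]' 0.3
python3 - <<'E'
from h import *
o,Rm=st(); get("wrist","w11")
E
```

```text
t: 16.62
tool_pos: [0.5995, 0.1417, 0.1686]
tool_rot: [-2.323, -2.115, 0.0]
contact_force: [0.2, -0.3, 0.5]
opening: 0.0597
t 16.62 pos [0.5995 0.1417 0.1686] x [0.094 0.996 0.   ] y [ 0.996 -0.094 -0.   ] z [-0.  0. -1.] F [ 0.2 -0.3  0.5] op 0.0597 q [0.11 0.09 1.7  0.   1.35 0.21]
```

View pics/w11.png

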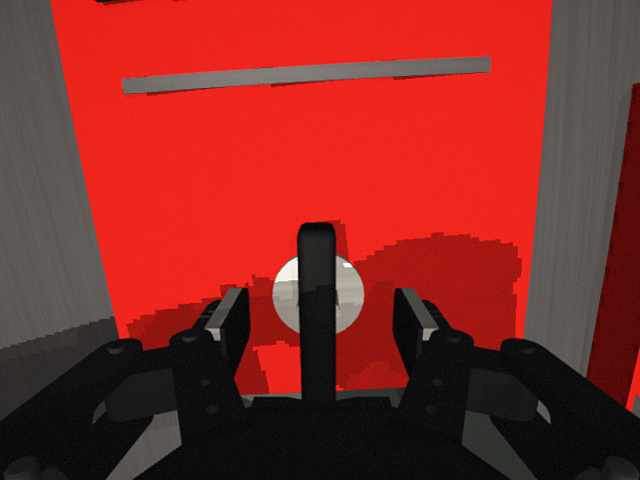

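```bash
python3 -m crank '[{"x":0,"y":0,"z":0.05,"roll":0},{"x":0,"y":0,"z":0,"roll":0},{"x":0,"y":0,"z":0,"roll":0},{"x":0,"y":0,"z":0,"roll":0},{"x":0,"y":0,"z":0,"roll":0}]' 1 50
python3 - <<'E'
from h import *
st()
E
```

```text
t: 17.3
tool_pos: [0.5991, 0.1417, 0.1657]
tool_rot: [-2.323, -2.114, 0.001]
contact_force: [-4.5, -0.5, 3.2]
opening: 0.0152
t 17.3 pos [0.5991 0.1417 0.1657] x [ 0.094  0.996 -0.   ] y [ 0.996 -0.094 -0.001] z [-0.001 -0.    -1.   ] F [-4.5 -0.5  3.2] op 0.0152 q [ 0.11  0.09  1.71 -0.    1.35  0.21]
```

```bash
python3 -m crank '[{"x":0,"y":0,"z":0,"roll":0.6},{"x":0,"y":0,"z":0,"roll":0.9},{"x":0,"y":0,"z":0.01,"roll":0.9},{"x":0,"y":0,"z":0.01,"roll":0.9},{"x":0,"y":0,"z":0.01,"roll":0.9},{"x":0,"y":0,"z":0.01,"roll":0.9},{"x":0,"y":0,"z":0.01,"roll":0.9},{"x":0,"y":0,"z":0.01,"roll":0.9},{"x":0,"y":0,"z":0.01,"roll":0.9},{"x":0,"y":0,"z":0,"roll":0.9}]'
python3 - <<'E'
from h import *
o,_=st(); print(o["wrist_torque"])
E
```

```text
t: 18.55
tool_pos: [0.5997, 0.1412, 0.1624]
tool_rot: [3.068, 0.669, 0.0]
contact_force: [-4.0, -2.1, 5.6]
opening: 0.0153
t 18.55 pos [0.5997 0.1412 0.1624] x [ 0.909  0.417 -0.   ] y [ 0.417 -0.909  0.001] z [ 0.    -0.001 -1.   ] F [-4.  -2.1  5.6] op 0.0153 q [ 0.11  0.09  1.71 -0.    1.34  1.25]
[-0.40446907  0.90776017  0.18432668]
```

```bash
python3 -m crank '[{"x":0,"y":0,"z":0.01,"roll":0.9},{"x":0,"y":0,"z":0.01,"roll":0.9},{"x":0,"y":0,"z":0,"roll":0.9},{"x":0,"y":0,"z":0,"roll":0.9},{"x":0,"y":0,"z":0,"roll":0.4},{"x":0,"y":0,"z":0,"roll":0}]'
python3 - <<'E'
from h import *
o,_=st(); print(o["wrist_torque"])
E
```

```text
t: 19.3
tool_pos: [0.5998, 0.1408, 0.1612]
tool_rot: [3.139, -0.074, 0.001]
contact_force: [-4.6, -3.2, 6.2]
opening: 0.0152
t 19.3 pos [0.5998 0.1408 0.1612] x [ 0.999 -0.047  0.001] y [-0.047 -0.999  0.002] z [ 0.001 -0.002 -1.   ] F [-4.6 -3.2  6.2] op 0.0152 q [ 0.11  0.09  1.71 -0.    1.34  1.73]
[-0.54059655  0.7683722   0.13111728]
```

```bash
python3 -m crank '[{"x":0,"y":0,"z":0,"roll":-0.1},{"x":0,"y":0,"z":0,"roll":0},{"x":0,"y":0,"z":0,"roll":0},{"x":0,"y":0,"z":-0.3,"roll":0},{"x":0,"y":0,"z":-0.8,"roll":0},{"x":0,"y":0,"z":-0.8,"roll":0},{"x":0,"y":0,"z":-0.6,"roll":0},{"x":0,"y":0,"z":0,"roll":0}]' 0.3
python3 - <<'E'
from h import *
st(); get("wrist","w12"); crop(get("side"),310,190,100,75,4,"s12c")
E
```

```text
t: 20.3
tool_pos: [0.6014, 0.142, 0.3166]
tool_rot: [-3.14, 0.055, -0.016]
contact_force: [0.0, 0.1, -0.1]
opening: 0.0598
t 20.3 pos [0.6014 0.142  0.3166] x [ 0.999 -0.035  0.01 ] y [-0.035 -0.999 -0.002] z [ 0.01   0.001 -1.   ] F [ 0.   0.1 -0.1] op 0.0598 q [ 0.11 -0.    1.55  0.    1.59  1.72]
```

View pics/w12.png

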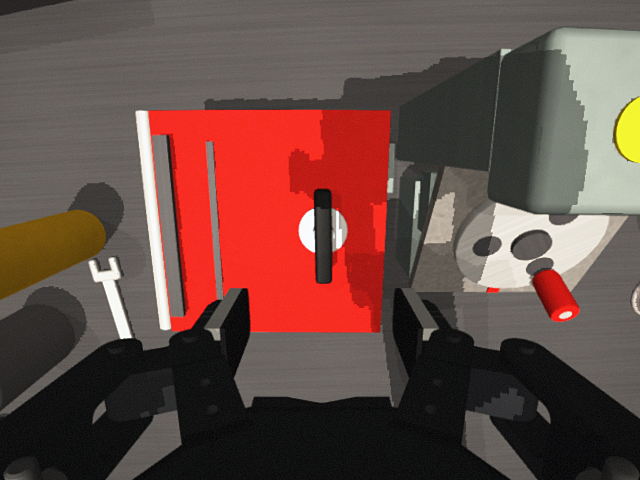

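View pics/s12c.png

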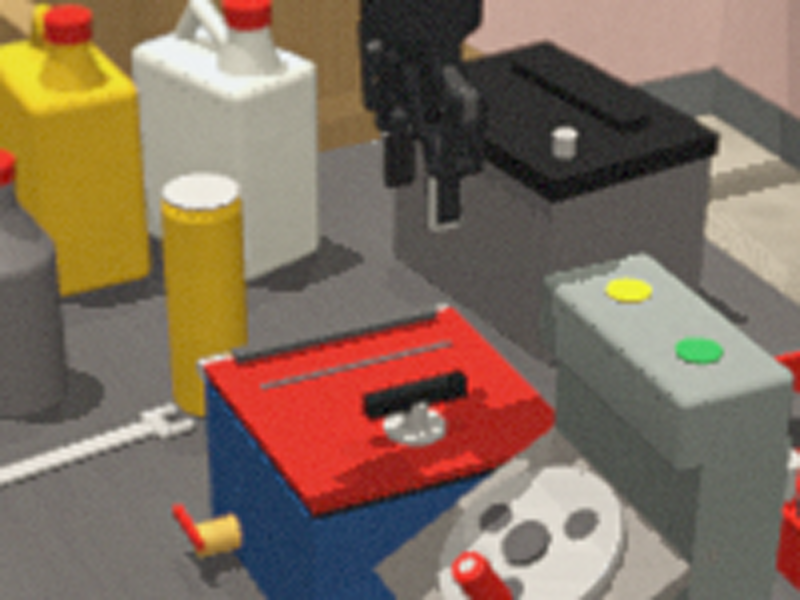

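The handle now lies parallel to the hinge (px (322,236)). Moving over toward the knob to measure it.

```bash
python3 -m crank '[{"x":-0.8,"y":0.1,"z":0,"roll":0},{"x":-0.8,"y":0.5,"z":0,"roll":0},{"x":-0.3,"y":0.9,"z":0,"roll":0},{"x":0,"y":0.9,"z":0,"roll":0},{"x":0,"y":0.6,"z":0,"roll":0},{"x":0,"y":0.2,"z":0,"roll":0},{"x":0,"y":0,"z":0,"roll":0}]' 0.3
python3 - <<'E'
from h import *
st(); get("wrist","w13"); get("top","t13"); get("side","s13")
d=get("wrist"); s=get("side"); t=get("top")
for n,q in (("w",d),("s",s),("t",t)):
    hsv=cv2.cvtColor(q["img"],cv2.COLOR_RGB2HSV); m=cv2.inRange(hsv,(0,150,60),(8,255,255))|cv2.inRange(hsv,(174,150,60),(180,255,255))
    k,l,st_,c=cv2.connectedComponentsWithStats(m)
    print(n,[(st_[i].tolist(),c[i].round(1).tolist()) for i in range(1,k) if 15<st_[i,4]<4000])
E
```

```text
t: 21.28
tool_pos: [0.4784, -0.0461, 0.3089]
tool_rot: [-3.14, 0.057, 0.003]
contact_force: [-0.0, -0.6, -0.3]
opening: 0.06
t 21.27 pos [ 0.4784 -0.0461  0.3089] x [ 0.999 -0.036 -0.002] y [-0.036 -0.999 -0.001] z [-0.002  0.001 -1.   ] F [-0.  -0.6 -0.3] op 0.06 q [-0.25 -0.33  1.85  0.    1.63  1.36]
w [([323, 130, 33, 54, 1460], [338.1, 156.6]), ([298, 163, 14, 13, 170], [304.2, 169.0]), ([55, 222, 46, 7, 295], [76.5, 225.1])]
s [([271, 66, 13, 14, 59], [277.1, 71.4]), ([252, 68, 22, 14, 80], [262.3, 74.0]), ([293, 80, 8, 11, 30], [296.2, 84.3]), ([273, 82, 20, 8, 51], [281.7, 85.9]), ([253, 85, 16, 17, 67], [261.1, 92.5]), ([268, 84, 10, 8, 24], [271.6, 87.8]), ([38, 87, 8, 9, 19], [42.1, 91.0]), ([242, 86, 54, 39, 489], [271.6, 107.9]), ([0, 88, 35, 24, 257], [16.4, 99.7]), ([42, 91, 8, 9, 23], [46.0, 95.7]), ([47, 90, 54, 29, 370], [74.8, 105.5]), ([141, 91, 73, 31, 541], [178.0, 108.9]), ([212, 90, 10, 9, 20], [215.6, 94.4]), ([98, 92, 46, 28, 297], [123.2, 104.5]), ([181, 93, 11, 8, 24], [186.2, 96.8]), ([227, 92, 37, 35, 280], [243.0, 111.2]), ([142, 94, 9, 10, 26], [145.2,
[... 1599 characters left out ...]
5, 338, 41, 54, 437], [133.8, 364.0]), ([68, 340, 22, 8, 56], [77.8, 343.3]), ([141, 343, 16, 21, 69], [148.8, 352.1]), ([70, 347, 11, 13, 52], [74.3, 352.8]), ([119, 369, 13, 19, 73], [124.3, 377.6]), ([100, 375, 21, 28, 122], [111.5, 388.3]), ([623, 375, 17, 28, 363], [632.4, 388.2]), ([119, 388, 9, 7, 26], [122.8, 390.8])]
t [([607, 156, 21, 19, 297], [617.3, 165.0]), ([44, 172, 19, 19, 280], [53.0, 181.0]), ([0, 224, 6, 44, 136], [1.3, 242.4]), ([24, 236, 20, 17, 273], [34.0, 244.0]), ([7, 267, 17, 3, 18], [14.7, 268.2]), ([229, 287, 20, 4, 54], [238.4, 288.2]), ([96, 291, 18, 17, 252], [104.6, 299.1]), ([588, 308, 15, 11, 89], [595.0, 313.3]), ([226, 442, 51, 38, 1252], [252.2, 460.9])]
```

View pics/w13.png

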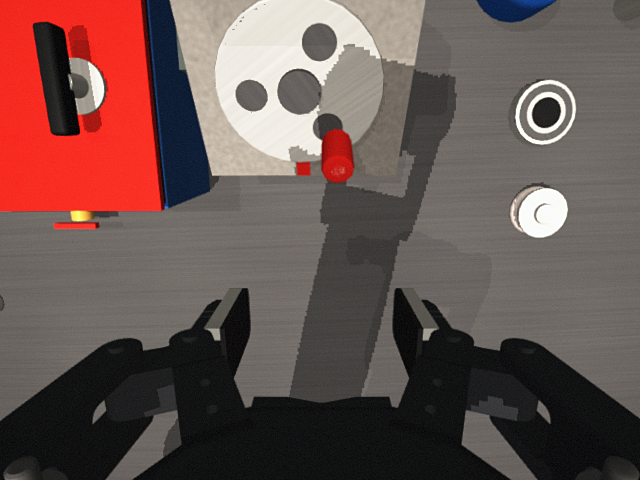

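Run:
```python
from h import *
d=get("wrist"); s=get("side")
crop(d,320,110,60,80,4,"k1"); crop(s,340,255,40,30,9,"k2")
```

```text
(no output)
```

View pics/k1.png

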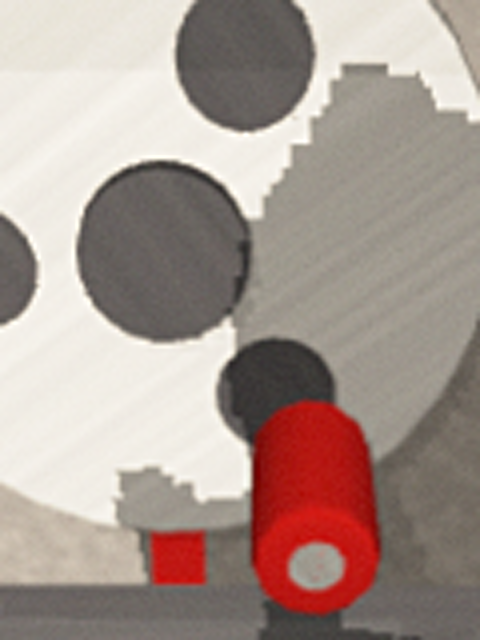

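View pics/k2.png

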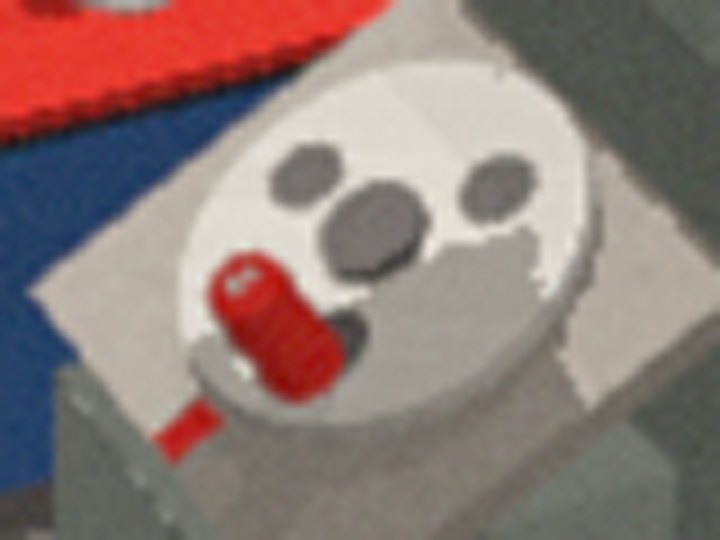

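Run:
```python
from h import *
d=get("wrist"); s=get("side"); t=get("top"); o,Rm=st()
K,e=two(d,(339,170),s,(327,256.1)); print("knob end",K.round(4),e)
H,e=two(d,(300.75,92.5),s,(341.7,250.6)); print("hub",H.round(4),e)
yaw=-.035;a=np.array([np.cos(yaw),np.sin(yaw),0]);b=np.array([-a[1],a[0],0]);z=np.array([0,0,1.])
ax=-a*.5+z*.866; up=a*.866+z*.5
v=K-H; print("ax",v@ax,"up",v@up,"b",v@b,"rad",np.hypot(v@up,v@b),"ang",np.arctan2(v@b,-v@up))
# disc width in wrist at row of hub
W1=onz(d,216,80,H[2]);W2=onz(d,384,80,H[2]);print("disc mid",(W1+W2)/2,np.linalg.norm(W1-W2))
for p,z_ in (((260+180/4,30+558/4),.12),): print("mark",onz(d,*p,z_))
```

```text
t 21.82 pos [ 0.4788 -0.0459  0.3102] x [ 0.999 -0.035  0.   ] y [-0.035 -0.999 -0.   ] z [ 0.  0. -1.] F [-0.4  0.5  0. ] op 0.06 q [-0.25 -0.33  1.85  0.    1.63  1.36]
knob end [ 0.5267 -0.0599  0.1765] 0.0011059843870073957
hub [ 0.5831 -0.0338  0.1577] 0.0008515332853450348
ax 0.04406356643647877 up -0.03858500490092924 b -0.02804015669795603 rad 0.04769751556266492 ang -0.6284289442925968
disc mid [ 0.59243952 -0.03373834  0.15766674] 0.12362410663275378
mark [ 0.52504485 -0.0329684   0.12      ]
```

Two views agree: knob circle radius 47.7 mm against 48 and an angle of -0.63 rad. I'll work out the gripper body's half-depth from the wrist image and the grip pose.

```bash
cat >> h.py <<'E'
yaw=-.035;a_=np.array([np.cos(yaw),np.sin(yaw),0]);b_=np.array([-a_[1],a_[0],0]);z_=np.array([0,0,1.])
ax_=-a_*.5+z_*.866; up_=a_*.866+z_*.5; P0=np.array([.5855,-.034,.1535])
def knob(th,s): return P0+ax_*s+.048*(-np.cos(th)*up_+np.sin(th)*b_)
E
python3 - <<'E'
from h import *
d=get("wrist"); o,Rm=st()
for p in ((320,400),(260,400),(390,400)):
    c,r=ray(d,*p); c=Rm.T@(c-o["tool_pos"]); r=Rm.T@r
    for zz in (-.062,): 
        print(p,(c+r*(zz-c[2])/r[2]).round(4))
g=knob(-.63,.038); T=g-[0,0,.008]; print("grip",g.round(4),"TCP",T.round(4),"tool delta units",(Rm.T@(T-o["tool_pos"])/.06).round(3))
c,r=ray(get("wrist"),339,170);
E
```

```text
t 21.88 pos [ 0.4788 -0.046   0.3101] x [ 0.999 -0.035  0.   ] y [-0.035 -0.999 -0.   ] z [ 0.  0. -1.] F [0.1 0.2 0.6] op 0.0602 q [-0.25 -0.33  1.85  0.    1.62  1.36]
(320, 400) [ 0.0092 -0.0003 -0.062 ]
(260, 400) [ 0.0092 -0.0141 -0.062 ]
(390, 400) [ 0.0092  0.0158 -0.062 ]
grip [ 0.532  -0.0604  0.167 ] TCP [ 0.532  -0.0604  0.159 ] tool delta units [0.893 0.21  2.519]
```

```bash
python3 -m crank '[{"x":0.5,"y":0.21,"z":0,"roll":0},{"x":0.39,"y":0,"z":0.3,"roll":0},{"x":0,"y":0,"z":0.6,"roll":0},{"x":0,"y":0,"z":0.6,"roll":0},{"x":0,"y":0,"z":0.5,"roll":0},{"x":0,"y":0,"z":0.35,"roll":0},{"x":0,"y":0,"z":0.17,"roll":0},{"x":0,"y":0,"z":0,"roll":0}]' 0.35
python3 - <<'E'
from h import *
o,Rm=st(); get("wrist","w14"); g=knob(-.63,.038); T=g-[0,0,.008];print((Rm.T@(T-o["tool_pos"])/.06).round(3))
E
```

```text
t: 22.92
tool_pos: [0.5314, -0.0606, 0.1585]
tool_rot: [-3.141, 0.055, 0.002]
contact_force: [0.0, 0.0, -0.0]
opening: 0.0556
t 22.93 pos [ 0.5314 -0.0606  0.1585] x [ 0.999 -0.035 -0.001] y [-0.035 -0.999 -0.   ] z [-0.001  0.    -1.   ] F [ 0.  0. -0.] op 0.0556 q [-0.25 -0.1   1.9   0.    1.34  1.35]
[ 0.009 -0.003 -0.009]
```

View pics/w14.png

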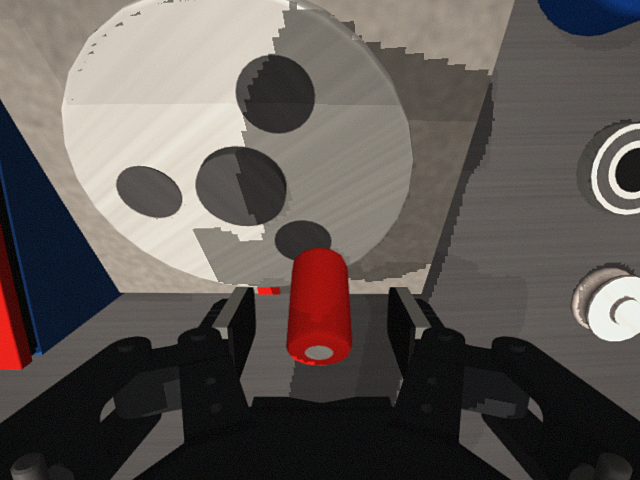

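Knob is centred between the pads (px (320,305)). Gripping, and computing the row table.

```bash
python3 -m crank '[{"x":0,"y":0,"z":0,"roll":0},{"x":0,"y":0,"z":0,"roll":0},{"x":0,"y":0,"z":0,"roll":0},{"x":0,"y":0,"z":0,"roll":0},{"x":0,"y":0,"z":0,"roll":0}]' 1 40
python3 - <<'E'
from h import *
o,Rm=st()
th=o["tool_pos"]-knob(-.63,.038)+[0,0,.008]; print("dev",th.round(4))
seq=[-.63]+[-.5,-.3,-.1,.1,.3,.5,.7,.9,1.1,1.3,1.5,1.7,1.85,2.0]
f=lambda t:np.array([-41.57*np.cos(t),-48*np.sin(t),24*np.cos(t)])/60
for p,q in zip(seq[:-1],seq[1:]): print(q,(f(q)-f(p)).round(2))
E
```

```text
t: 23.6
tool_pos: [0.5324, -0.0604, 0.1604]
tool_rot: [-3.141, 0.055, -0.003]
contact_force: [-1.8, 3.0, 5.8]
opening: 0.0227
t 23.6 pos [ 0.5324 -0.0604  0.1604] x [ 0.999 -0.035  0.002] y [-0.035 -0.999 -0.   ] z [ 0.002  0.    -1.   ] F [-1.8  3.   5.8] op 0.0227 q [-0.25 -0.1   1.9   0.    1.34  1.35]
dev [0.0004 0.     0.0014]
-0.5 [-0.05 -0.09  0.03]
-0.3 [-0.05 -0.15  0.03]
-0.1 [-0.03 -0.16  0.02]
0.1 [ 0.   -0.16  0.  ]
0.3 [ 0.03 -0.16 -0.02]
0.5 [ 0.05 -0.15 -0.03]
0.7 [ 0.08 -0.13 -0.05]
0.9 [ 0.1  -0.11 -0.06]
1.1 [ 0.12 -0.09 -0.07]
1.3 [ 0.13 -0.06 -0.07]
1.5 [ 0.14 -0.03 -0.08]
1.7 [ 0.14  0.   -0.08]
1.85 [ 0.1   0.02 -0.06]
2.0 [ 0.1   0.04 -0.06]
```

```bash
python3 -m crank '[{"x":-0.05,"y":-0.09,"z":0.03,"roll":0},{"x":-0.05,"y":-0.15,"z":0.03,"roll":0},{"x":-0.03,"y":-0.16,"z":0.02,"roll":0},{"x":0,"y":-0.16,"z":0,"roll":0},{"x":0,"y":0,"z":0,"roll":0}]'
python3 - <<'E'
from h import *
o,Rm=st(); 
def ang(p):
    v=p+[0,0,.008]-P0; a,b,z=v@a_,v@b_,v@z_; A=-.5*.038*1000; Z=.866*.038*1000
    return np.arctan2(b*1000/48,-(a*1000-A)/41.57), np.hypot(b*1000/48,(a*1000-A)/41.57)
print(ang(o["tool_pos"])); get("wrist","w15")
E
```

```text
t: 24.22
tool_pos: [0.5256, -0.0272, 0.1557]
tool_rot: [3.139, -0.054, 0.002]
contact_force: [-2.4, -1.3, 6.1]
opening: 0.0229
t 24.23 pos [ 0.5256 -0.0272  0.1557] x [ 0.999 -0.035  0.001] y [-0.035 -0.999  0.002] z [ 0.001 -0.002 -1.   ] F [-2.4 -1.3  6.1] op 0.0229 q [-0.19 -0.12  1.93 -0.    1.33  1.41]
(np.float64(0.09966154297776553), np.float64(0.9934562672773356))
```

View pics/w15.png

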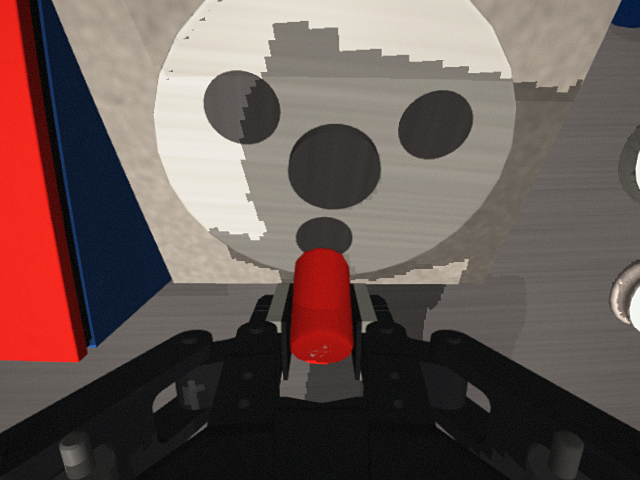

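Tracking well: the knob follows, and at ≈ 0.10 rad the tool position matches the circle. Continuing up the left side.

```bash
python3 -m crank '[{"x":0.03,"y":-0.16,"z":-0.02,"roll":0},{"x":0.05,"y":-0.15,"z":-0.03,"roll":0},{"x":0.08,"y":-0.13,"z":-0.05,"roll":0},{"x":0.1,"y":-0.11,"z":-0.06,"roll":0},{"x":0.12,"y":-0.09,"z":-0.07,"roll":0},{"x":0.13,"y":-0.06,"z":-0.07,"roll":0},{"x":0.14,"y":-0.03,"z":-0.08,"roll":0},{"x":0.07,"y":0,"z":-0.04,"roll":0},{"x":0,"y":0,"z":0,"roll":0}]'
cat >> h.py <<'E'
def ang(p,s=.038):
    v=p+[0,0,.008]-P0; a,b=v@a_,v@b_
    return np.arctan2(b/.048,-(a+.5*s)/.04157), np.hypot(b/.048,(a+.5*s)/.04157)
E
python3 - <<'E'
from h import *
o,Rm=st(); 
print(ang(o["tool_pos"]),(o["tool_pos"]-P0)@a_); get("wrist","w16");crop(get("side"),340,230,60,45,7,"s16")
E
```

```text
t: 25.4
tool_pos: [0.5689, 0.015, 0.1798]
tool_rot: [3.14, -0.055, -0.005]
contact_force: [-6.8, -0.5, 5.7]
opening: 0.0231
t 25.4 pos [0.5689 0.015  0.1798] x [ 0.999 -0.035 -0.003] y [-0.035 -0.999  0.001] z [-0.003 -0.001 -1.   ] F [-6.8 -0.5  5.7] op 0.0231 q [-0.1  -0.03  1.8  -0.    1.37  1.5 ]
(np.float64(1.587058221380084), np.float64(1.0086944364185515)) -0.01831814559615067
```

View pics/w16.png

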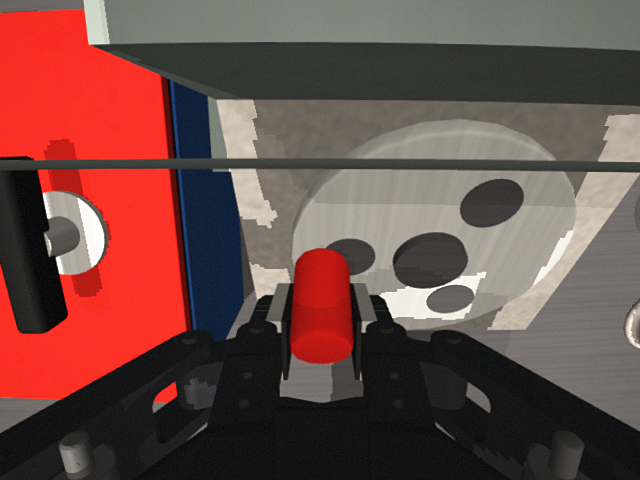

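View pics/s16.png

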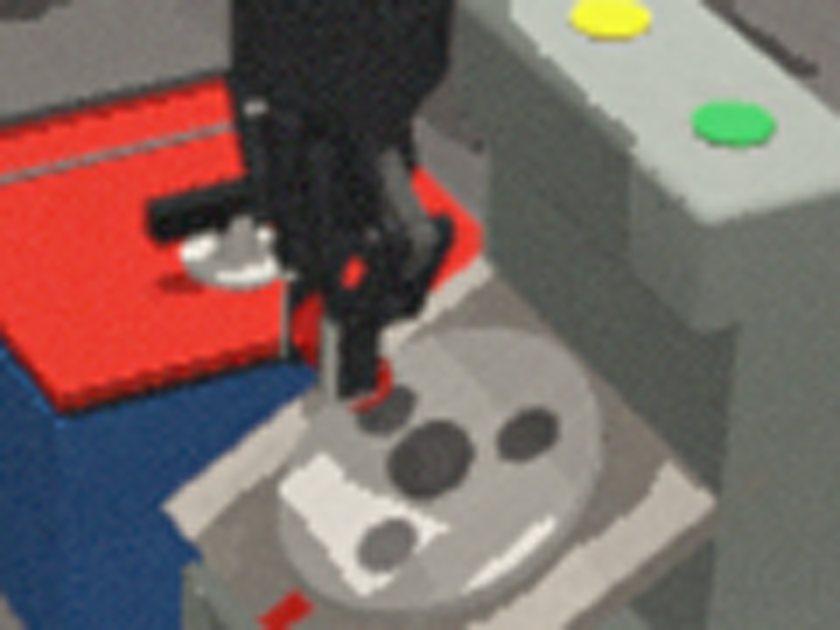

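```bash
python3 -m crank '[{"x":0.11,"y":0.01,"z":-0.06,"roll":0},{"x":0.1,"y":0.03,"z":-0.06,"roll":0},{"x":0.06,"y":0.03,"z":-0.04,"roll":0},{"x":0,"y":0,"z":0,"roll":0}]';  python3 -m crank '[{"x":0,"y":0,"z":0,"roll":0},{"x":0,"y":0,"z":0,"roll":0},{"x":0,"y":0,"z":-0.1,"roll":0},{"x":0,"y":0,"z":-0.12,"roll":0},{"x":0,"y":0,"z":0,"roll":0}]' 0.64 20
python3 - <<'E'
from h import *
o,Rm=st(); 
print(ang(o["tool_pos"]),(o["tool_pos"]-P0)@a_,(o["tool_pos"]-P0)@b_); get("wrist","w17")
E
```

```text
t: 26.0
tool_pos: [0.5847, 0.0106, 0.189]
tool_rot: [3.141, -0.055, -0.006]
contact_force: [-6.4, -0.2, 4.2]
opening: 0.0232
t: 26.62
tool_pos: [0.5866, 0.0106, 0.2035]
tool_rot: [3.141, -0.055, 0.004]
contact_force: [-0.0, 0.4, -0.0]
opening: 0.031
t 26.62 pos [0.5866 0.0106 0.2035] x [ 0.999 -0.035  0.002] y [-0.035 -0.999  0.   ] z [ 0.002 -0.    -1.   ] F [-0.   0.4 -0. ] op 0.031 q [-0.11 -0.01  1.74  0.    1.41  1.5 ]
(np.float64(2.0172813926939455), np.float64(1.0314556789066442)) -0.00048553944450682377 0.0446564401755419
```

View pics/w17.png

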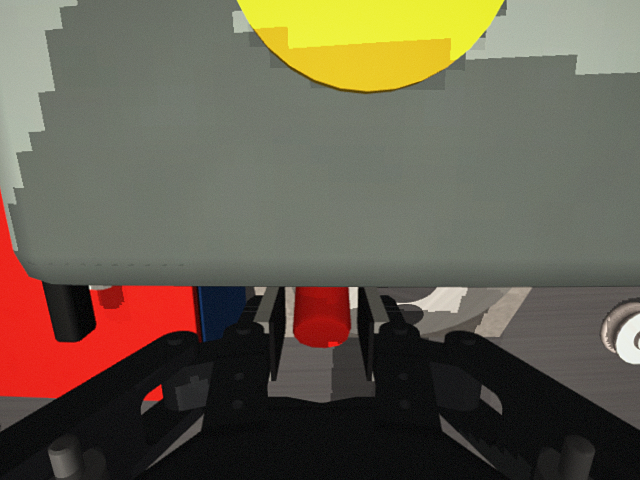

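Run:
```python
from h import *
d=get("wrist"); o,Rm=st()
for u in (150,320,500):
    for z in (.295,.285): P=onz(d,u,283,z); print(u,z,P.round(4),"a from hub",((P-P0)@a_).round(4),"from TCP",((P-o["tool_pos"])@a_).round(4))
```

```text
t 26.73 pos [0.586  0.0107 0.2025] x [ 0.999 -0.035  0.001] y [-0.035 -0.999  0.   ] z [ 0.001 -0.    -1.   ] F [-1.  -0.1 -0.9] op 0.0311 q [-0.11 -0.01  1.75  0.    1.41  1.5 ]
150 0.295 [0.6363 0.0293 0.295 ] a from hub 0.0486 from TCP 0.0496
150 0.285 [0.6326 0.0346 0.285 ] a from hub 0.0447 from TCP 0.0457
320 0.295 [0.6357 0.0091 0.295 ] a from hub 0.0487 from TCP 0.0497
320 0.285 [0.6318 0.0093 0.285 ] a from hub 0.0448 from TCP 0.0458
500 0.295 [ 0.6349 -0.0123  0.295 ] a from hub 0.0486 from TCP 0.0497
500 0.285 [ 0.6308 -0.0175  0.285 ] a from hub 0.0447 from TCP 0.0458
```

```bash
python3 -m crank '[{"x":0.01,"y":0.13,"z":-0.09,"roll":0},{"x":0.01,"y":0.07,"z":-0.05,"roll":0},{"x":0,"y":0.09,"z":-0.04,"roll":0},{"x":0,"y":0.1,"z":-0.03,"roll":0},{"x":0,"y":0,"z":0,"roll":0}]'
python3 - <<'E'
from h import *
o,Rm=st(); 
print((o["tool_pos"]-P0)@a_,(o["tool_pos"]-P0)@b_); get("wrist","w18");crop(get("side"),340,230,60,45,7,"s18")
E
```

```text
t: 27.35
tool_pos: [0.586, -0.0121, 0.214]
tool_rot: [-3.139, 0.055, 0.002]
contact_force: [0.8, 3.5, -1.8]
opening: 0.0307
t 27.35 pos [ 0.586  -0.0121  0.214 ] x [ 0.999 -0.035 -0.001] y [-0.035 -0.999 -0.002] z [-0.001  0.002 -1.   ] F [ 0.8  3.5 -1.8] op 0.0307 q [-0.15 -0.02  1.73  0.    1.43  1.46]
-0.00029019518739832985 0.021876449110247307
```

View pics/w18.png

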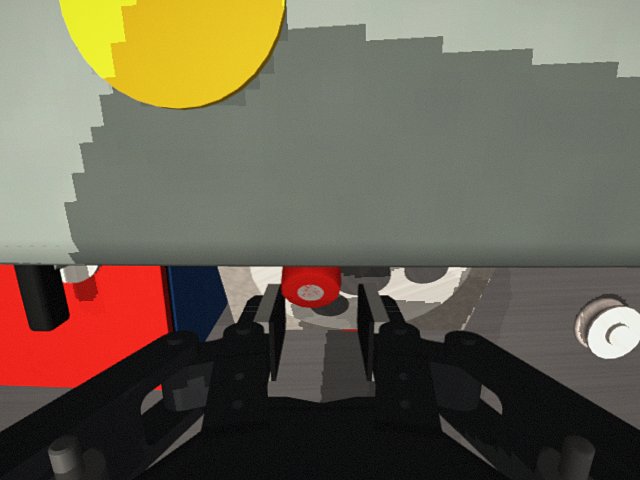

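View pics/s18.png

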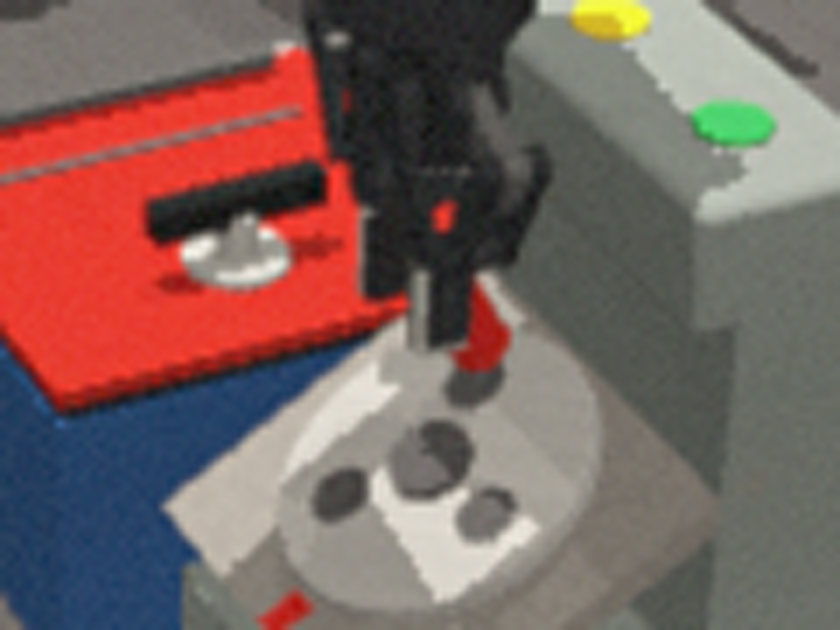

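The knob is being pushed by the left pad (its end is at (309,292), θ ≈ 2.6), and there is no head contact. Continuing over the top.

```bash
python3 -m crank '[{"x":0.03,"y":0.1,"z":-0.02,"roll":0},{"x":0,"y":0.11,"z":-0.02,"roll":0},{"x":0,"y":0.11,"z":-0.01,"roll":0},{"x":0,"y":0.11,"z":0,"roll":0},{"x":0,"y":0,"z":0,"roll":0}]'
python3 - <<'E'
from h import *
o,Rm=st(); 
print((o["tool_pos"]-P0)@a_,(o["tool_pos"]-P0)@b_); get("wrist","w19")
E
```

```text
t: 28.08
tool_pos: [0.5866, -0.0393, 0.2173]
tool_rot: [3.141, -0.057, -0.002]
contact_force: [-1.4, 3.9, -1.9]
opening: 0.0307
t 28.07 pos [ 0.5866 -0.0393  0.2173] x [ 0.999 -0.036 -0.001] y [-0.036 -0.999  0.001] z [-0.001 -0.    -1.   ] F [-1.4  3.9 -1.9] op 0.0307 q [-0.19 -0.02  1.73 -0.    1.43  1.41]
0.0012686238874900309 -0.005214923166617077
```

View pics/w19.png

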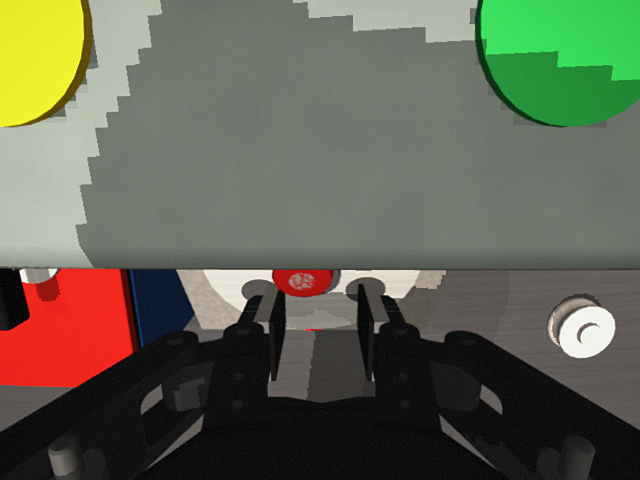

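```bash
python3 -m crank '[{"x":0,"y":0.11,"z":0,"roll":0},{"x":0,"y":0.11,"z":0.01,"roll":0},{"x":0,"y":0.11,"z":0.02,"roll":0},{"x":0,"y":0.09,"z":0.03,"roll":0},{"x":0,"y":0,"z":0,"roll":0}]'
python3 - <<'E'
from h import *
o,Rm=st(); 
print((o["tool_pos"]-P0)@a_,(o["tool_pos"]-P0)@b_); get("wrist","w20")
E
```

```text
t: 28.75
tool_pos: [0.5871, -0.0639, 0.2157]
tool_rot: [3.141, -0.056, 0.004]
contact_force: [-1.5, 4.5, 1.9]
opening: 0.0308
t 28.75 pos [ 0.5871 -0.0639  0.2157] x [ 0.999 -0.035  0.003] y [-0.035 -0.999  0.   ] z [ 0.003 -0.    -1.   ] F [-1.5  4.5  1.9] op 0.0308 q [-0.23 -0.01  1.72  0.    1.43  1.37]
0.002600927741393929 -0.0298637890861935
```

View pics/w20.png

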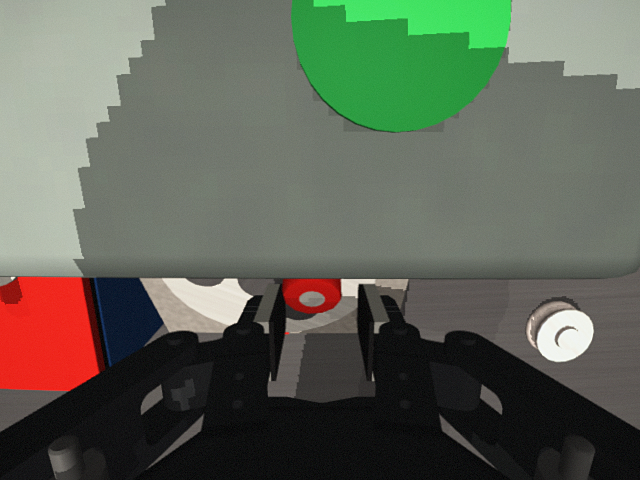

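```bash
python3 -m crank '[{"x":0,"y":0.09,"z":0.04,"roll":0},{"x":-0.02,"y":0.08,"z":0.05,"roll":0},{"x":-0.04,"y":0.06,"z":0.06,"roll":0},{"x":0,"y":0,"z":0,"roll":0}]'
python3 - <<'E'
from h import *
o,Rm=st(); 
print((o["tool_pos"]-P0)@a_,(o["tool_pos"]-P0)@b_); d=get("wrist","w21")
E
```

```text
t: 29.3
tool_pos: [0.5825, -0.077, 0.2062]
tool_rot: [-3.14, 0.055, -0.002]
contact_force: [-2.4, 5.3, 4.3]
opening: 0.0306
t 29.3 pos [ 0.5825 -0.077   0.2062] x [ 0.999 -0.035  0.001] y [-0.035 -0.999 -0.001] z [ 0.001  0.001 -1.   ] F [-2.4  5.3  4.3] op 0.0306 q [-0.26 -0.01  1.74  0.    1.41  1.35]
-0.0014472405516465917 -0.043081099060177805
```

View pics/w21.png

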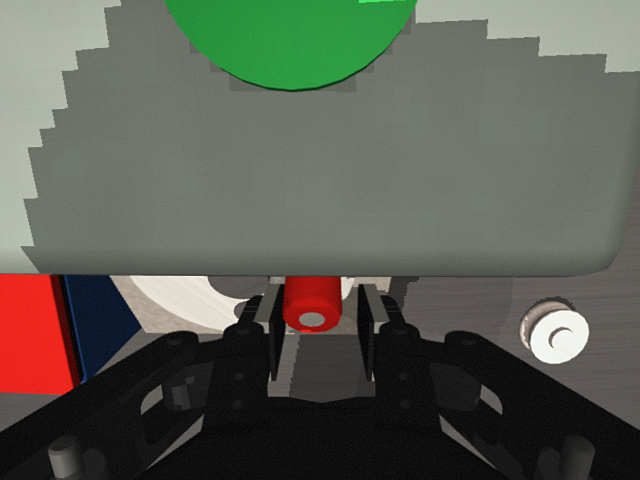

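```bash
cat >> h.py <<'E'
def kang(d,u,v,s=.049):
    c,r=ray(d,u,v); p=c+r*((P0+ax_*s-c)@ax_)/(r@ax_); w=p-P0-ax_*s
    return np.arctan2(w@b_,-w@up_)%(2*np.pi), np.hypot(w@b_,w@up_)
E
python3 - <<'E'
from h import *
d=get("wrist"); print(kang(d,312,319.5))
E
python3 -m crank '[{"x":0,"y":0,"z":0.1,"roll":0},{"x":0,"y":0,"z":0.14,"roll":0},{"x":0,"y":0,"z":0,"roll":0},{"x":0,"y":0,"z":0,"roll":0},{"x":0,"y":0,"z":0,"roll":0}]' 1 40
python3 - <<'E'
from h import *
o,Rm=st(); print((o["tool_pos"]-P0)@a_,(o["tool_pos"]-P0)@b_, ang(o["tool_pos"])); d=get("wrist","w22")
E
```

```text
(np.float64(4.132072480169381), np.float64(0.047273556080043716))
t: 30.02
tool_pos: [0.583, -0.0774, 0.2008]
tool_rot: [3.14, -0.054, 0.005]
contact_force: [-21.2, 8.1, 34.2]
opening: 0.0227
t 30.02 pos [ 0.583  -0.0774  0.2008] x [ 0.999 -0.035  0.003] y [-0.035 -0.999  0.001] z [ 0.003 -0.001 -1.   ] F [-21.2   8.1  34.2] op 0.0227 q [-0.26 -0.01  1.74 -0.    1.4   1.35]
-0.0009315318595180362 -0.04346841025427602 (np.float64(-2.018287155768778), np.float64(1.0044992238134147))
```

View pics/w22.png

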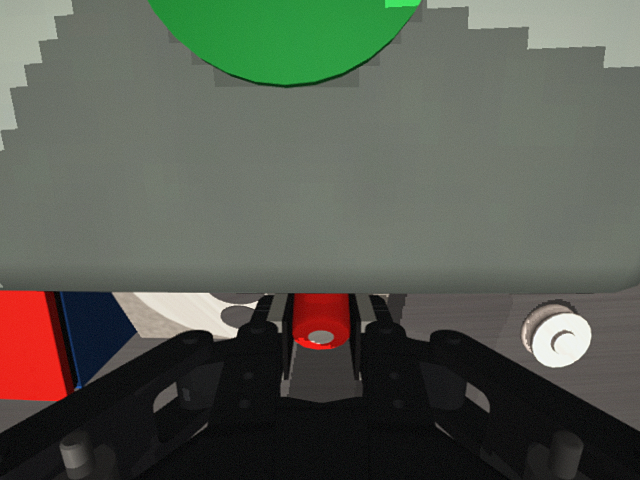

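The fingers closed before the descent finished, so 34 N is pressing along the knob. Relaxing, reopening, lowering and regripping.

```bash
python3 -m crank '[{"x":0,"y":0,"z":-0.14,"roll":0},{"x":0,"y":0,"z":0,"roll":0}]'; python3 -m crank '[{"x":0,"y":0,"z":0,"roll":0},{"x":0,"y":0,"z":0,"roll":0},{"x":0,"y":0,"z":0.1,"roll":0},{"x":0,"y":0,"z":0.1,"roll":0},{"x":0,"y":0,"z":0,"roll":0}]' 0.64 40;  python3 -m crank '[{"x":0,"y":0,"z":0,"roll":0},{"x":0,"y":0,"z":0,"roll":0},{"x":0,"y":0,"z":0,"roll":0}]' 1 40;python3 - <<'E'
from h import *
o,Rm=st(); print((o["tool_pos"]-P0)@a_,(o["tool_pos"]-P0)@b_, ang(o["tool_pos"])); d=get("wrist","w23")
E
```

```text
t: 30.32
tool_pos: [0.5828, -0.0774, 0.2012]
tool_rot: [3.141, -0.055, 0.004]
contact_force: [-3.7, 4.9, 7.2]
opening: 0.0224
t: 30.95
tool_pos: [0.5815, -0.0773, 0.1857]
tool_rot: [-3.141, 0.055, 0.003]
contact_force: [0.5, 0.6, 0.4]
opening: 0.0311
t: 31.32
tool_pos: [0.5818, -0.0772, 0.1866]
tool_rot: [-3.141, 0.055, 0.001]
contact_force: [0.1, 0.2, -2.8]
opening: 0.0228
t 31.32 pos [ 0.5818 -0.0772  0.1866] x [ 0.999 -0.035 -0.001] y [-0.035 -0.999 -0.   ] z [-0.001  0.    -1.   ] F [ 0.1  0.2 -2.8] op 0.0228 q [-0.26  0.    1.76  0.    1.38  1.35]
-0.0021547498744648925 -0.043332661882689735 (np.float64(-1.9927124936024574), np.float64(0.9895406376925002))
```

View pics/w23.png

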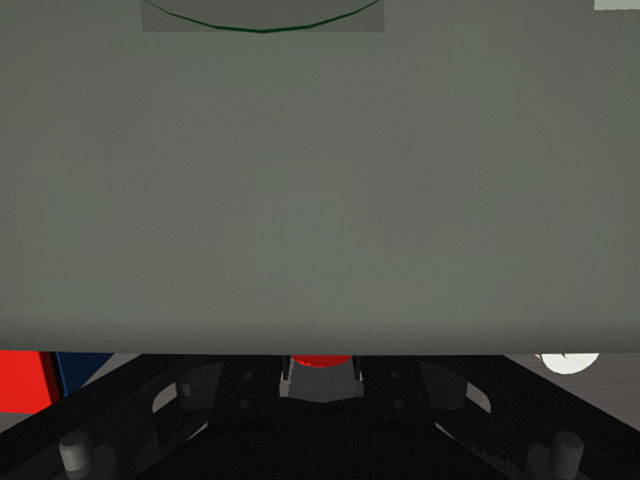

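Run:
```python
import numpy as np
f=lambda t:np.array([-41.57*np.cos(t),-48*np.sin(t),24*np.cos(t)])/60
seq=[4.2,4.35,4.55,4.75,4.95,5.15,5.35,5.55,5.75,5.95,6.1,6.28]
for p,q in zip(seq[:-1],seq[1:]): print(q,(f(q)-f(p)).round(3))
```

```text
4.35 [-0.094  0.051  0.054]
4.55 [-0.134  0.041  0.077]
4.75 [-0.138  0.01   0.08 ]
4.95 [-0.137 -0.022  0.079]
5.15 [-0.131 -0.053  0.075]
5.35 [-0.119 -0.082  0.069]
5.55 [-0.102 -0.107  0.059]
5.75 [-0.082 -0.129  0.047]
5.95 [-0.058 -0.145  0.034]
6.1 [-0.027 -0.116  0.015]
6.28 [-0.012 -0.143  0.007]
```

```bash
python3 -m crank '[{"x":-0.09,"y":0.05,"z":0.05,"roll":0},{"x":-0.13,"y":0.04,"z":0.08,"roll":0},{"x":-0.14,"y":0.01,"z":0.08,"roll":0},{"x":-0.14,"y":-0.02,"z":0.08,"roll":0},{"x":-0.13,"y":-0.05,"z":0.075,"roll":0},{"x":-0.12,"y":-0.08,"z":0.07,"roll":0},{"x":0,"y":0,"z":0,"roll":0}]'
python3 - <<'E'
from h import *
o,Rm=st(); print((o["tool_pos"]-P0)@a_,(o["tool_pos"]-P0)@b_, ang(o["tool_pos"])); d=get("wrist","w24")
E
```

```text
t: 32.25
tool_pos: [0.5399, -0.0709, 0.1623]
tool_rot: [-3.137, 0.054, -0.014]
contact_force: [9.3, 7.4, -3.6]
opening: 0.0231
t 32.25 pos [ 0.5399 -0.0709  0.1623] x [ 0.999 -0.035  0.009] y [-0.035 -0.999 -0.004] z [ 0.009  0.004 -1.   ] F [ 9.3  7.4 -3.6] op 0.0231 q [-0.27 -0.08  1.88  0.01  1.33  1.33]
-0.04423598715144416 -0.038493808563342564 (np.float64(-0.9228360687470378), np.float64(1.005816735217664))
```

View pics/w24.png

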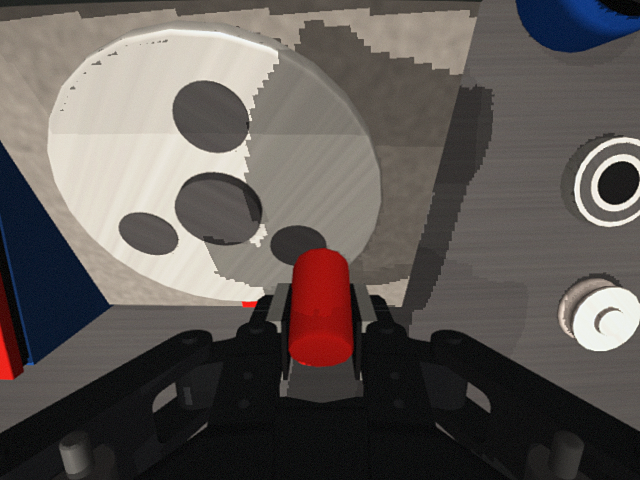

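θ ≈ 5.36 as planned; on to the mark.

```bash
python3 -m crank '[{"x":-0.1,"y":-0.11,"z":0.06,"roll":0},{"x":-0.08,"y":-0.13,"z":0.05,"roll":0},{"x":-0.06,"y":-0.14,"z":0.03,"roll":0},{"x":-0.03,"y":-0.12,"z":0.02,"roll":0},{"x":-0.01,"y":-0.14,"z":0.01,"roll":0},{"x":0,"y":0,"z":0,"roll":0}]'
python3 - <<'E'
from h import *
o,Rm=st(); print((o["tool_pos"]-P0)@a_,(o["tool_pos"]-P0)@b_, ang(o["tool_pos"])); d=get("wrist","w25")
E
```

```text
t: 33.05
tool_pos: [0.5244, -0.0344, 0.1525]
tool_rot: [3.139, -0.055, 0.012]
contact_force: [7.2, -0.9, -3.4]
opening: 0.0231
t 33.05 pos [ 0.5244 -0.0344  0.1525] x [ 0.999 -0.035  0.008] y [-0.035 -0.999  0.002] z [ 0.008 -0.002 -1.   ] F [ 7.2 -0.9 -3.4] op 0.0231 q [-0.21 -0.12  1.93 -0.    1.32  1.4 ]
-0.06102821256332556 -0.0025125096720451604 (np.float64(-0.05172708692612247), np.float64(1.0123767761318576))
```

View pics/w25.png

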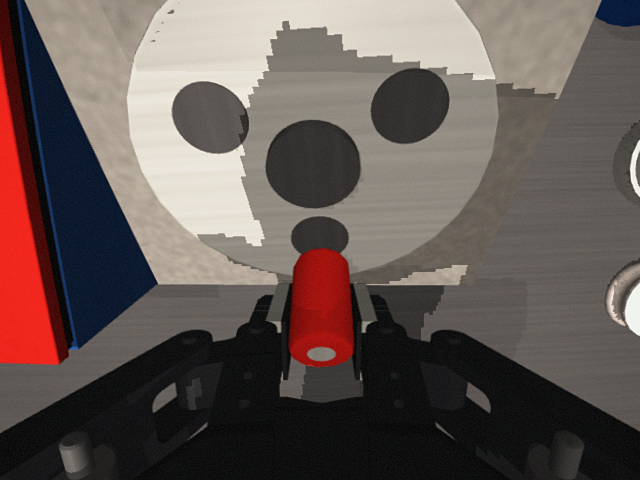

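```bash
python3 -m crank '[{"x":0.02,"y":-0.04,"z":0,"roll":0},{"x":0,"y":0,"z":0,"roll":0},{"x":0,"y":0,"z":0,"roll":0}]'; python3 -m crank '[{"x":0,"y":0,"z":0,"roll":0},{"x":0,"y":0,"z":0,"roll":0},{"x":0,"y":0,"z":0,"roll":0},{"x":0,"y":0,"z":0,"roll":0},{"x":0,"y":0,"z":-0.3,"roll":0},{"x":0,"y":0,"z":-0.8,"roll":0},{"x":0,"y":0,"z":-0.8,"roll":0},{"x":-0.5,"y":0,"z":-0.5,"roll":0},{"x":-0.5,"y":0,"z":0,"roll":0},{"x":0,"y":0,"z":0,"roll":0}]' 0.3
python3 - <<'E'
from h import *
st(); d=get("wrist","w26"); s=get("side","s26"); crop(s,325,235,80,60,5,"s26c"); t=get("top","t26")
E
```

```text
t: 33.48
tool_pos: [0.5245, -0.0324, 0.1524]
tool_rot: [3.139, -0.056, 0.006]
contact_force: [3.6, -3.3, 2.8]
opening: 0.0232
t: 34.72
tool_pos: [0.4626, -0.0293, 0.2971]
tool_rot: [3.14, -0.056, 0.006]
contact_force: [0.9, 0.7, 0.6]
opening: 0.0598
t 34.73 pos [ 0.4626 -0.0293  0.2971] x [ 0.999 -0.035  0.004] y [-0.035 -0.999  0.001] z [ 0.004 -0.001 -1.   ] F [0.9 0.7 0.6] op 0.0598 q [-0.22 -0.38  1.9   0.    1.61  1.38]
```

View pics/w26.png

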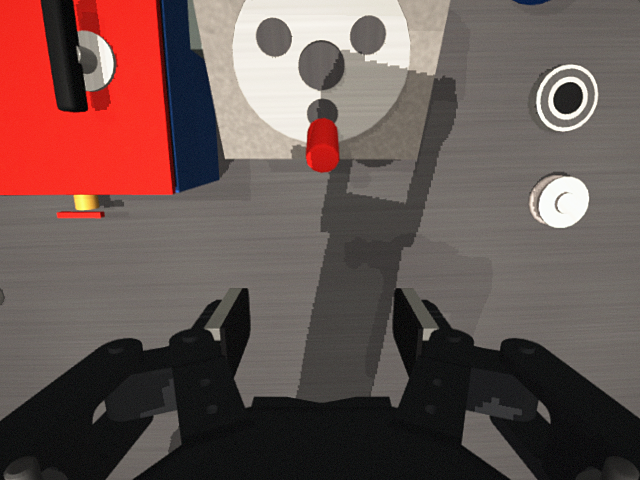

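View pics/s26c.png

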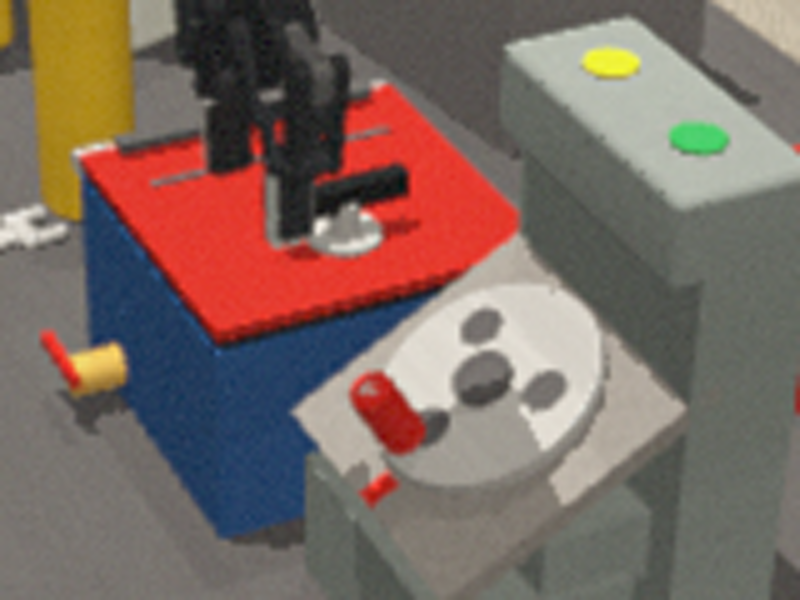

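View pics/t26.png

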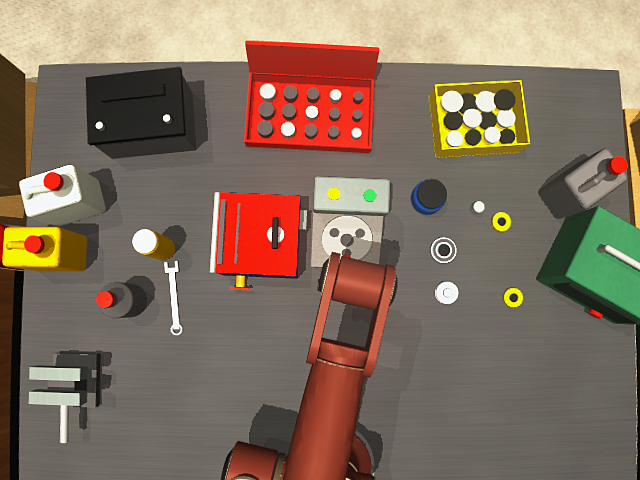

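Run:
```python
from h import *
d=get("wrist"); hsv=cv2.cvtColor(d["img"],cv2.COLOR_RGB2HSV); 
m=cv2.inRange(hsv,(0,150,60),(8,255,255))|cv2.inRange(hsv,(174,150,60),(180,255,255)); m=m[100:180,290:360]
k,l,s,c=cv2.connectedComponentsWithStats(m)
for i in range(1,k): print(s[i]+[290,100,0,0,0],c[i]+[290,100])
crop(d,320,120,40,60,5,"k26")
print([x if x<3.15 else x-6.283 for x,_ in (kang(d,322,157),kang(d,322,112,0))], kang(d,322,157))
```

```text
[ 306  118   34   55 1539] [322.25471085 145.94996751]
[np.float64(-0.007321398824233327), np.float64(-0.010892050665973763)] (np.float64(6.275678601175767), np.float64(0.04525713366358402))
```

View pics/k26.png

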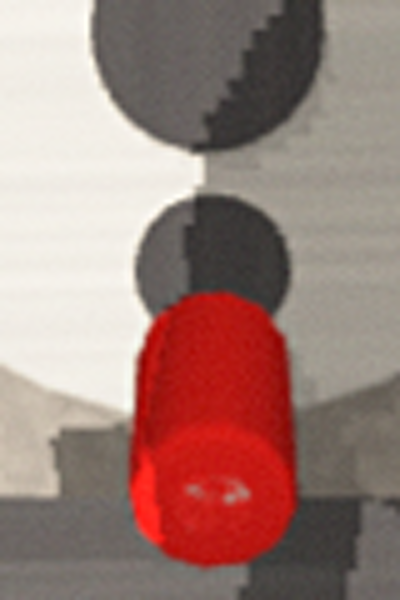

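The wheel reads within ≈ 0.01 rad of the mark, the handle is parallel to the hinge, the lid is flat and the gripper is clear. Handing in.

Run:
```python
from h import *
st(); print(ctrl.finish_job())
```

```text
t 34.92 pos [ 0.4635 -0.0294  0.2949] x [ 0.999 -0.035 -0.   ] y [-0.035 -0.999 -0.   ] z [-0.  0. -1.] F [1.2 0.1 0.6] op 0.0598 q [-0.22 -0.37  1.9   0.    1.61  1.38]
the job is handed in; nothing more can be done
None
```

The job is done and handed in at about 35 s of the 72 s allowed; the hand-in gives no verdict.

**What I did:**
- Put the orange-sealed bearing flat in the tub.
- Pushed the lid shut from outside, near its free edge.
- Gripped the T-handle and turned it clockwise to its stop.
- Cranked the handwheel from about -0.63 rad through the full turn to the mark and let go. The hand cannot lean back, so I gripped the knob up the left side, pushed it over the top between loose jaws, then gripped it again down the right side.

**What the last checks showed:**
- **Bearing:** it was seen lying flat and released on the tub floor before the lid closed; it cannot be seen since.
- **Lid:** its outline measured 0.200 m wide at the shut height just before the handle was turned, and it still looked flat in the last pictures.
- **T-handle:** the hand's turn put it at about 1.57 rad, and in the last pictures its bar lies parallel to the hinge.
- **Handwheel:** the knob is about 0.01 rad from the mark in the wrist picture.
- **Other objects:** they look in place in the top view. I compared these by eye, not by measurement.
- **Gripper:** it is clear of everything and reads about 1 N.

**What went off plan:** when regripping the knob, the fingers closed before the descent had finished. That briefly pushed 34 N along the knob, so I reopened, lowered and gripped again.

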